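Reload the drying bay and start its timer

ROBOT

A 7-joint arm with a two-finger parallel gripper is mounted at the origin on the work surface. World frame = base frame: x ahead of the robot, y to its left, z up, the work surface at z = 0. Lengths are in m, angles in rad, forces in N, time in s.
With the tool pointing down it reaches from about 0.425 to 0.925 m from the base axis. Payload 6.8 kg.
Tool frame: the origin (TCP) lies at the very end of the fingers, on their centre line; the grasp point (between the pads) lies 19 mm behind it; z points along the fingers, y is the line along which they close (so a half turn about z gives the same grasp; the last joint's range is limited). The gripper opens to 85 mm and grips with 20 to 120 N. Pads are 22 mm wide; open, the fingers measure 114 mm over their backs; the gripper's body (76 mm by 85 mm) begins 54 mm behind the grasp point. The pads swing forward as they close: fully open they stand 13 mm farther back than shut.
Start: joints at [1.058, 0.477, 0.022, 1.555, -0.011, 1.109, -0.083], TCP at [0.266, -0.62, 0.231] pointing down, gripper open.
Joint ranges: [-2.96, 2.96], [-0.34, 2.1], [-1.41, 1.46], [0.24, 2.44], [-1.37, 4.51], [0.17, 1.92], [-2.96, 2.96]. Speed limits (rad/s): [2.39, 2.39, 3.14, 3.14, 3.14, 3.14, 3.14].

INTERFACE

Orientations are given as a rotation vector (axis times angle).
In Python, from bench import r gives the robot as it stands. The module is installed in compiled form; this text tells all that it offers.
- The arm moves only by the tool servo_tool, never from a script. Its argument "commands" is a list of rows, each a list of 7 numbers: the turn, a rotation vector about the world's x, y, z in degrees, then the shift along the world's x, y, z in mm, then the closure, from 0 (fully open) to 1 (shut). A call has 1 to 5 rows; each row is the pose to reach, as a shift and turn from the pose commanded when the call began; what a row does not reach only later rows make up. A row lasts 1/12 s, in which the tool goes at most 41.7 mm and 7.16 degrees, less where a joint would pass 70% of its speed; a pose out of reach is approached as far as the arm can. A call with a gripper value outside its range is refused whole. The fingers move at their own pace and stop on an object; "force" is the grip in N (left out, the last holds). Time passes only in rows, so rows that repeat a pose let the fingers close. It gives the time, the measured TCP pose, the force, the opening and the grip force at its end, in the units of the state.
- r.get_obs(): the state, without advancing time (a new reading comes with each control period).
- r.grab_frame(name): name is "scene" or "top" or "wrist"; returns (picture, depth): 400x640x3 uint8, blue, green, red; 400x640 float32, m along the optical axis (not along the pixel's ray), 0 where there is no reading.
- r.camera_info(name): a dict with "vertical_fov" (degrees; the focal length in pixels is half the picture's height over the tangent of half this angle, whatever the lens; pixels are square), "cx", "cy" (the principal point, pixels), "cam_to_world" (4x4, takes a point from camera to world coordinates); the wrist camera has in their place "T_tool_cam" (4x4, takes a point from camera to tool coordinates, whose origin is the TCP and whose axes are the flange's). Camera axes: x right, y up, looking along -z (the intrinsics and any distortion apply to the point x, -y, -z); pixel columns grow to the right and rows downward; lengths in m; the calibration is good to about 2 mm. The wrist camera is an equidistant fisheye: a pixel r from the principal point sees the ray r / f radians off the axis. A picture is of the moment at which its call begins: read the wrist's pose just before it. camera_info takes no time and is no camera call.
- r.hand_in(): hands the job in; it is judged then, once.
The state is a dict: "clock": time; "joints": joint angles; "qvel": joint speeds; "tau": joint torques, N m; "tcp_pos": TCP position; "orientation": TCP orientation; "contact_force": force on the tool from outside, world axes, zero at the start; "moment": the same for the moment, N m; "grip_width": finger opening in m; "gripper_force": force on a finger pad.
Only numpy, scipy, OpenCV 4.12 (cv2) and the standard library are available. Lean on these libraries where they do the work, as an engineer would, in place of code of your own. Each camera call takes 0.05 s, during which the arm holds its last target. There are 200 camera calls.

TASK

Clear the two dry plaster half-moulds out of the drying bay and lay them side by side on the wooden ware board, and put every clay ball into the aluminium tray while the tray is still outside the bay. Then slide the loaded tray along the bench, without lifting it, between the bay's guides until it is fully home against the stop, and only after that turn the black timer knob clockwise until it clicks past its detent and stays over. Leave the two clay half-shells where they are.

Things in the scene. Friction and masses are not known exactly. Their poses are not given: they have to be found in the camera images.
- ball1: hollow dark-clay ball, 60 mm across, 0.09 kg, flattened underneath to a 44 mm wide foot, 50 mm high. Origin at the centre of the round, 20 mm above the foot; z points away from the foot. It stands loose on the bench to the robot's left; some runs lack it (None)
- ball2: hollow dark-clay ball, 60 mm across, 0.09 kg, flattened underneath to a 44 mm wide foot, 50 mm high. Origin at the centre of the round, 20 mm above the foot; z points away from the foot. It stands loose on the bench to the robot's left; some runs lack it (None)
- ball3: hollow dark-clay ball, 60 mm across, 0.09 kg, flattened underneath to a 44 mm wide foot, 50 mm high. Origin at the centre of the round, 20 mm above the foot; z points away from the foot. It stands loose on the bench to the robot's left; some runs lack it (None)
- ball4: hollow dark-clay ball, 60 mm across, 0.09 kg, flattened underneath to a 44 mm wide foot, 50 mm high. Origin at the centre of the round, 20 mm above the foot; z points away from the foot. It stands loose on the bench to the robot's left; some runs lack it (None)
- ball5: hollow dark-clay ball, 60 mm across, 0.09 kg, flattened underneath to a 44 mm wide foot, 50 mm high. Origin at the centre of the round, 20 mm above the foot; z points away from the foot. It stands loose on the bench to the robot's left; some runs lack it (None)
- mould1: dry plaster half-mould: a white block 58 (x) x 96 (y) x 34 (z) mm, about 0.2 kg, with a round mark on top. Origin at the block's centre. It starts lying in the drying bay
- mould2: dry plaster half-mould: a white block 58 (x) x 96 (y) x 34 (z) mm, about 0.2 kg, with a round mark on top. Origin at the block's centre. It starts lying in the drying bay
- tray: loose open aluminium tray, outside 122 (x) x 276 (y) x 26 (z) mm, walls and floor 6 mm thick (inside 110 x 264 mm; room for four balls in a row along y), 0.35 kg. Origin at the centre of its underside. It starts on the bench just in front (-x side) of the bay, a little off to the side and askew
- bay: fixed drying bay, open to -x and above; the tray slides in on the bench (no floor or step). Origin on the bench, where the tray's origin lies when home; x points inwards. Stop: face at x=+62 mm, 30 mm high, then a grey housing 60 mm high to x=150, 320 wide. Guide rails 22 mm high, inner faces at y=+-147 mm, from x=-30, with flared lead-ins out to x=-68, y=+-159 mm (outer corners +-169)
- board: fixed wooden ware board, 140 (x) x 200 (y) x 18 (z) mm, flat on the bench to the robot's right. Origin at the centre of its underside; its top is 18 mm above that
- timer (a joint): angle of the timer knob (rad): 0 = off, grows as it is turned clockwise seen from above. A sprung over-centre detent (about 0.2 N m at first) pushes it back to 0 until it is past the hump at 0.6; then it clicks over to its end at 1.2 and stays there
- timer_grip (a point): on the axis of the black timer knob, 82 mm above the bench at the height to grip, turning with the knob. The knob's upright bar grip is 61 mm long (this point's x) and 14 mm thick (y; pinch across it), reaching from 17 mm below to 7 mm above this point. It stands on a fixed white box 110 x 110 x 45 mm to the robot's right
- shell1: bystander: clay half-shell lying flat side down, 76 mm across, 26 mm high; origin at the centre of its underside
- shell2: bystander: another half-shell like shell1

How it is judged:
On the way, in this order (a step that is already met when the one before it is completed fails the run):
1. the half-moulds lie on the ware board and all the balls are in the tray, released, with the tray still outside the bay (x of tray in the frame of bay below -0.05 m and x of ball1 in the frame of tray between -0.045 and 0.045 m and y of ball1 in the frame of tray between -0.125 and 0.125 m and z of ball1 in the frame of tray between 0.02 and 0.06 m and x of ball2 in the frame of tray between -0.045 and 0.045 m and y of ball2 in the frame of tray between -0.125 and 0.125 m and z of ball2 in the frame of tray between 0.02 and 0.06 m and x of ball3 in the frame of tray between -0.045 and 0.045 m and y of ball3 in the frame of tray between -0.125 and 0.125 m and z of ball3 in the frame of tray between 0.02 and 0.06 m and x of ball4 in the frame of tray between -0.045 and 0.045 m and y of ball4 in the frame of tray between -0.125 and 0.125 m and z of ball4 in the frame of tray between 0.02 and 0.06 m and x of ball5 in the frame of tray between -0.045 and 0.045 m and y of ball5 in the frame of tray between -0.125 and 0.125 m and z of ball5 in the frame of tray between 0.02 and 0.06 m and x of mould1 in the frame of board between -0.065 and 0.065 m and y of mould1 in the frame of board between -0.095 and 0.095 m and z of mould1 in the frame of board between 0.028 and 0.06 m and x of mould2 in the frame of board between -0.065 and 0.065 m and y of mould2 in the frame of board between -0.095 and 0.095 m and z of mould2 in the frame of board between 0.028 and 0.06 m and linear speed of each of ball1, ball2, ball3, ball4, ball5, mould1, mould2, tray below 0.02 m/s and contact force between the fingers and ball1 below 0.1 N and contact force between the fingers and ball2 below 0.1 N and contact force between the fingers and ball3 below 0.1 N and contact force between the fingers and ball4 below 0.1 N and contact force between the fingers and ball5 below 0.1 N and contact force between the fingers and mould1 below 0.1 N and contact force between the fingers and mould2 below 0.1 N), for 0.2 s.
2. the loaded tray is home against the stop (x of tray in the frame of bay between -0.008 and 0.01 m and y of tray in the frame of bay between -0.012 and 0.012 m and angle between the x axis of tray and the x axis of bay, either way round below 0.06 rad and x of ball1 in the frame of tray between -0.045 and 0.045 m and y of ball1 in the frame of tray between -0.125 and 0.125 m and z of ball1 in the frame of tray between 0.02 and 0.06 m and x of ball2 in the frame of tray between -0.045 and 0.045 m and y of ball2 in the frame of tray between -0.125 and 0.125 m and z of ball2 in the frame of tray between 0.02 and 0.06 m and x of ball3 in the frame of tray between -0.045 and 0.045 m and y of ball3 in the frame of tray between -0.125 and 0.125 m and z of ball3 in the frame of tray between 0.02 and 0.06 m and x of ball4 in the frame of tray between -0.045 and 0.045 m and y of ball4 in the frame of tray between -0.125 and 0.125 m and z of ball4 in the frame of tray between 0.02 and 0.06 m and x of ball5 in the frame of tray between -0.045 and 0.045 m and y of ball5 in the frame of tray between -0.125 and 0.125 m and z of ball5 in the frame of tray between 0.02 and 0.06 m), for 0.2 s.
3. the timer knob has clicked over (value of joint timer above 1 rad), for 0.2 s.
At the end, for the whole second after the job is handed in: every half-mould lies on the ware board (its centre over the board, not stacked), every ball is in the tray, the tray is home (within 8 mm of the stop, 12 mm sideways and 0.06 rad of the bay's axis), the timer stays past its click (over 1.0 rad), and all is at rest (all of step 2 and x of mould1 in the frame of board between -0.065 and 0.065 m and y of mould1 in the frame of board between -0.095 and 0.095 m and z of mould1 in the frame of board between 0.028 and 0.06 m and x of mould2 in the frame of board between -0.065 and 0.065 m and y of mould2 in the frame of board between -0.095 and 0.095 m and z of mould2 in the frame of board between 0.028 and 0.06 m and value of joint timer above 1 rad and linear speed of each of ball1, ball2, ball3, ball4, ball5, mould1, mould2, tray below 0.02 m/s); the robot touches nothing.
It fails at once if a half-shell is moved by more than 5 cm (distance of any of shell1, shell2 from where it was at the start of the episode above 0.05 m).
It fails at once if the tray is lifted off the bench (height (world z) of tray above 0.02 m).
Of ball1, ball2, ball3, ball4, ball5 only 3 to 4 are there at a start; the rules pass over those that are not, and their reading is None.
At some moment in a run one of ball1, ball2, ball3, ball4, ball5 may be knocked a few centimetres aside while the robot is not near it.
Once in a run the grip may slacken for a moment while it holds something.
It also fails if it takes over 208 s, if anything falls off the work surface, if the arm or the gripper's body presses on something with over 40 N, if the wrist force passes 120 N, or if a joint passes its speed limit or range.

## Working session

There is one attempt and no reset: what is moved stays moved. The work goes in short steps, Python scripts to look and compute and a tool call to move; the robot and the scene stay as the last step left them, time stands still between calls to the robot, and variables do not carry over. Pictures are saved under pics/ and viewed, at most 20 in all, crops included, and the job is handed in when it is done.

Besides the shell and the picture viewer there is one more tool, called as name(argument=value, ...), one argument or row to a line, values as JSON. servo_tool: Moves the arm, as the interface text tells. Its arguments: {"type":"object","properties":{"commands":{"type":"array"},"force":{"type":"number"}},"required":["commands"]}

```bash
mkdir -p pics; ls; python3 - <<'E'
from bench import r
import cv2,numpy as np
print(r.get_obs())
for n in("top","scene"):
    im,d=r.grab_frame(n);cv2.imwrite(f"pics/{n}0.png",im);np.save(f"pics/{n}0.npy",d)
    print(n,{k:np.round(v,4).tolist() for k,v in r.camera_info(n).items() if not isinstance(v,str)})
print(r.camera_info("wrist"))
E
```

```text
pics
{'clock': 0.0, 'joints': array([ 1.05791797,  0.47780596,  0.02233189,  1.55646158, -0.01149307,
        1.10928289, -0.08309546]), 'qvel': array([ 8.99014778e-05,  4.42121821e-04, -4.75679690e-04,  9.06198365e-04,
       -1.26470558e-03, -9.76312505e-04, -8.10601254e-04]), 'tau': array([-1.46627863e-03, -5.96459520e+01,  1.60769574e+00, -2.81194246e+01,
        1.25246824e-02,  9.36605124e-03, -8.05015105e-06]), 'tcp_pos': array([ 0.26558028, -0.61991262,  0.23031736]), 'orientation': array([-3.07573520e+00, -6.31194414e-01,  7.89401555e-04]), 'contact_force': array([-0.14338826, -0.88947179, -0.42616456]), 'moment': array([-0.04272271,  0.01369892, -0.02360979]), 'gripper_force': 0.0, 'grip_width': 0.0855380510451955}
top {'vertical_fov': 49.2002, 'cx': 315.528, 'cy': 200.9791, 'cam_to_world': [[-0.0126, 0.9928, -0.119, 0.3658], [-0.9996, -0.0096, 0.025, 0.0592], [0.0237, 0.1193, 0.9926, 1.147], [0.0, 0.0, 0.0, 1.0]]}
scene {'vertical_fov': 52.2634, 'cx': 312.3534, 'cy': 197.7992, 'cam_to_world': [[-0.3003, -0.5656, 0.7681, 1.4327], [0.9538, -0.1738, 0.2449, 0.3345], [-0.005, 0.8061, 0.5917, 0.7892], [0.0, 0.0, 0.0, 1.0]]}
{'vertical_fov': 65.70646984690485, 'cx': 323.9746103809978, 'cy': 202.42062003720696, 'T_tool_cam': array([[-1.52544825e-04,  9.65445728e-01,  2.60604151e-01,
         6.70088642e-02],
       [ 9.99999938e-01,  2.29648100e-04, -2.65413892e-04,
         6.98249418e-04],
       [-3.16089956e-04,  2.60604094e-01, -9.65445703e-01,
        -1.42109120e-01],
       [ 0.00000000e+00,  0.00000000e+00,  0.00000000e+00,
         1.00000000e+00]])}
```

View pics/top0.png

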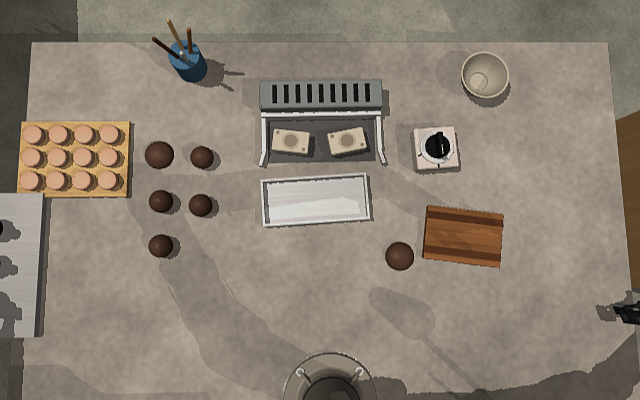

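View pics/scene0.png

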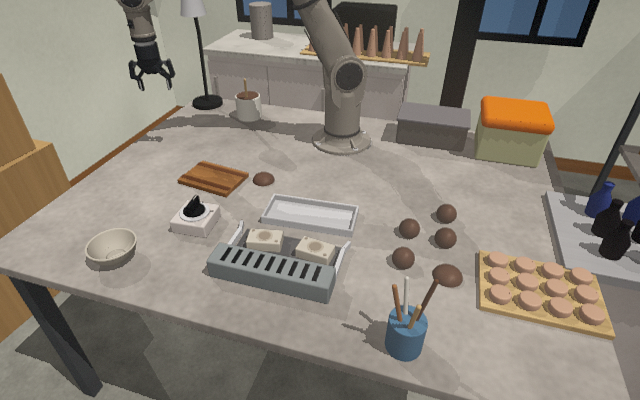

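Top view: balls at (202,157), (161,201), (201,205) and (161,246). Shells at (159,154) and (399,256). Moulds at (290,141) and (347,141), tray at (316,200), board at (463,236), knob at (438,146). There are four balls.

```bash
cat > h.py <<'E'
import numpy as np, cv2
from bench import r
from scipy.spatial.transform import Rotation as R
def pts(name,d):
    """world point of every pixel (top/scene) from depth"""
    c=r.camera_info(name);h,w=d.shape;f=h/2/np.tan(np.radians(c["vertical_fov"])/2)
    u,v=np.meshgrid(np.arange(w),np.arange(h))
    P=np.stack([(u-c["cx"])/f*d,-(v-c["cy"])/f*d,-d],-1)
    T=np.array(c["cam_to_world"]);return P@T[:3,:3].T+T[:3,3]
def ray(name,u,v,z):
    c=r.camera_info(name);f=200/np.tan(np.radians(c["vertical_fov"])/2)
    T=np.array(c["cam_to_world"]);d=T[:3,:3]@np.array([(u-c["cx"])/f,-(v-c["cy"])/f,-1])
    return (T[:3,3]+d*(z-T[2,3])/d[2])[:2]
def rect(m,name,z):
    """min area rect in world of the largest contour of the mask, cast on plane z"""
    cs,_=cv2.findContours(m.astype(np.uint8),cv2.RETR_EXTERNAL,cv2.CHAIN_APPROX_NONE)
    c=max(cs,key=cv2.contourArea)[:,0]
    p=np.array([ray(name,u,v,z) for u,v in c],np.float32)
    (cx,cy),(w,h),a=cv2.minAreaRect(p)
    if w>h: w,h,a=h,w,a-90   # a: direction of the short side, deg from world x
    return np.round([cx,cy,w,h,(a+90)%180-90],4)
E
python3 - <<'E'
from h import *
im=cv2.imread("pics/top0.png");d=np.load("pics/top0.npy");P=pts("top",d);z=P[...,2]
bench=z[280:300,150:300];print("bench z",np.median(bench),bench.std())
def box(u0,v0,u1,v1):
    m=np.zeros(z.shape,bool);m[v0:v1,u0:u1]=1;return m
hsv=cv2.cvtColor(im,cv2.COLOR_BGR2HSV)
for n,b in dict(A=(140,135,180,175),B=(187,140,217,172),C=(145,185,178,217),D=(187,190,217,220),E=(145,230,178,262),F=(382,238,418,274)).items():
    m=box(*b)&(hsv[...,2]<75)&(z>0.006)
    cs,_=cv2.findContours(m.astype(np.uint8),0,1);c=max(cs,key=cv2.contourArea)
    (u,v),rad=cv2.minEnclosingCircle(c);print(n,(u,v,rad),"zmax",z[m].max(),"ray z.02",ray("top",u,v,.02))
print("tray",rect(box(255,165,380,235)&(z>0.015),"top",.026))
print("m1",rect(box(268,124,318,162)&(z>0.024),"top",.034))
print("m2",rect(box(322,124,373,162)&(z>0.024),"top",.034))
print("board",rect(box(415,195,515,275)&(z>0.009),"top",.018))
print("hous",rect(box(250,70,390,125)&(z>0.05),"top",.06))
print("bay+rails",rect(box(250,70,390,170)&(z>0.012),"top",.022))
m=box(410,120,470,175)
print("knobz",np.percentile(z[m],[50,99,100]))
print("box",rect(m&(z>0.03),"top",.045)); print("bar",rect(m&(z>0.075),"top",.089))
E
```

```text
bench z 0.0004898902140003658 0.08353713683333291
A (159.0, 154.5, 14.221562385559082) zmax 0.02571880991465303 ray z.02 [0.62710962 0.43795068]
B (201.7157745361328, 156.8153533935547, 11.51729965209961) zmax 1.1470292843460501 ray z.02 [0.62014389 0.32700458]
C (160.63043212890625, 200.5, 11.896195411682129) zmax 0.053032630247434875 ray z.02 [0.50607485 0.43017194]
D (200.2916717529297, 204.8020782470703, 11.735868453979492) zmax 0.05307161742643984 ray z.02 [0.49390682 0.32834075]
E (160.5, 245.0, 12.175895690917969) zmax 0.05174123177919676 ray z.02 [0.39187575 0.42714355]
F (399.45001220703125, 255.4499969482422, 14.23051929473877) zmax 0.027208202943317827 ray z.02 [ 0.35773404 -0.18337108]
tray [0.507  0.0333 0.1229 0.276  3.446 ]
m1 [ 0.6586  0.0951  0.0595  0.0957 -6.8451]
m2 [ 0.6584 -0.0518  0.0597  0.096  11.2307]
board [ 0.4096 -0.3513  0.1427  0.2033 -7.6584]
hous [0.7754 0.0151 0.0779 0.3183 0.7644]
bay+rails [0.7142 0.0142 0.2319 0.3336 0.5247]
knobz [0.04138999 0.09063193 1.14702928]
box [ 0.6357 -0.28    0.1114  0.1131  3.9977]
bar [ 6.35600e-01 -2.80200e-01  1.82000e-02  6.18000e-02 -8.56997e+01]
```

```bash
python3 - <<'E'
import cv2
im=cv2.imread("pics/top0.png")
cv2.imwrite("pics/crop0.png",cv2.resize(im[70:280,240:520],None,fx=2.8,fy=2.8,interpolation=cv2.INTER_CUBIC))
E
```

```text
(no output)
```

View pics/crop0.png

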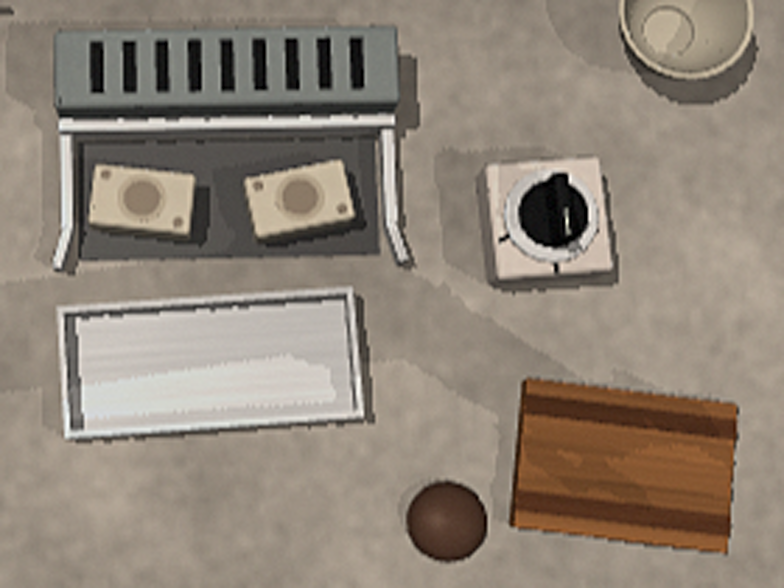

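The crop shows both moulds flat in the bay, the tray askew in front, and the knob bar nearly along world x. The gripper starts closing radially. I'll first grip the empty tray's front wall and align the tray with the bay.

servo_tool(
  commands=[
    [0,0,35,117,160,0,0.6],
    [0,0,35,117,160,0,0.6],
    [0,0,35,117,160,0,0.6],
    [0,0,35,117,160,0,0.6],
    [0,0,35,117,160,0,0.6],
  ],
  force=40,
)

```text
clock: 0.52
tcp_pos: [0.385, -0.4568, 0.231]
orientation: [-2.737, -1.54, -0.002]
contact_force: [0.5, 0.5, -0.3]
grip_width: 0.0341
gripper_force: 0.0
```

servo_tool(
  commands=[
    [0,0,35,117,160,-50,0.6],
    [0,0,35,117,160,-50,0.6],
    [0,0,35,117,160,-50,0.6],
    [0,0,35,117,160,-50,0.6],
    [0,0,35,117,160,-50,0.6],
  ],
)

```text
clock: 0.93
tcp_pos: [0.5007, -0.298, 0.1806]
orientation: [-2.15, -2.29, -0.001]
contact_force: [1.1, -0.1, 0.0]
grip_width: 0.034
gripper_force: 0.0
```

servo_tool(
  commands=[
    [0,0,0,-25,165,-50,0.6],
    [0,0,0,-25,165,-50,0.6],
    [0,0,0,-25,165,-50,0.6],
    [0,0,0,-25,165,-50,0.6],
    [0,0,0,-25,165,-50,0.6],
  ],
)

```text
clock: 1.35
tcp_pos: [0.4723, -0.1281, 0.1294]
orientation: [-2.146, -2.287, 0.001]
contact_force: [-0.7, 1.3, -0.5]
grip_width: 0.0341
gripper_force: 0.0
```

servo_tool(
  commands=[
    [0,0,0,-25,165,-50,0.7],
    [0,0,0,-25,165,-50,0.7],
    [0,0,0,-25,165,-50,0.7],
    [0,0,0,-25,165,-50,0.7],
    [0,0,0,-25,165,-50,0.7],
  ],
)

```text
clock: 1.77
tcp_pos: [0.4477, 0.0362, 0.0801]
orientation: [-2.146, -2.289, -0.001]
contact_force: [-1.0, -0.2, 0.7]
grip_width: 0.0261
gripper_force: 0.0
```

servo_tool(
  commands=[
    [0,0,0,2,0,-35,0.7],
    [0,0,0,2,0,-68,0.7],
    [0,0,0,2,0,-68,0.7],
    [0,0,0,2,0,-68,1],
    [0,0,0,2,0,-68,1],
  ],
)

```text
clock: 2.18
tcp_pos: [0.4519, 0.0293, 0.0141]
orientation: [-2.159, -2.282, 0.001]
contact_force: [-1.9, 0.2, -0.6]
grip_width: 0.0049
gripper_force: 44.2
```

servo_tool(
  commands=[
    [0,0,0,0,0,0,1],
    [0,0,0,0,0,0,1],
    [0,0,0,0,0,0,1],
  ],
)

```text
clock: 2.43
tcp_pos: [0.4525, 0.0293, 0.0144]
orientation: [2.158, 2.281, 0.002]
contact_force: [-0.6, 0.3, -2.5]
grip_width: 0.0046
gripper_force: 44.1
```

servo_tool(
  commands=[
    [0,0,-1,-1,-4,0,1],
    [0,0,-2,-2,-8,0,1],
    [0,0,-3,-2,-12,0,1],
    [0,0,-3,-2,-17,0,1],
    [0,0,-3,-2,-17,0,1],
  ],
)

```text
clock: 2.85
tcp_pos: [0.4505, 0.0119, 0.0138]
orientation: [2.218, 2.224, 0.001]
contact_force: [0.4, 0.2, 5.1]
grip_width: 0.0044
gripper_force: 45.1
```

```bash
cat >> h.py <<'E'
def box(u0,v0,u1,v1):
    m=np.zeros((400,640),bool);m[v0:v1,u0:u1]=1;return m
def look(tag):
    im,d=r.grab_frame("top");cv2.imwrite(f"pics/{tag}.png",im);return im,pts("top",d)[...,2]
E
python3 - <<'E'
from h import *
o=r.get_obs();print(o["tcp_pos"],o["orientation"],o["grip_width"],o["contact_force"])
im,z=look("t1");print("tray",rect(box(255,165,380,235)&(z>0.015)&(z<.04),"top",.026))
E
```

```text
[0.45052016 0.01186081 0.01377785] [2.21789885e+00 2.22357783e+00 1.40402902e-03] 0.004442783246325776 [0.42118398 0.20648139 5.10225007]
tray [0.5083 0.061  0.1228 0.1804 0.6046]
```

View pics/t1.png

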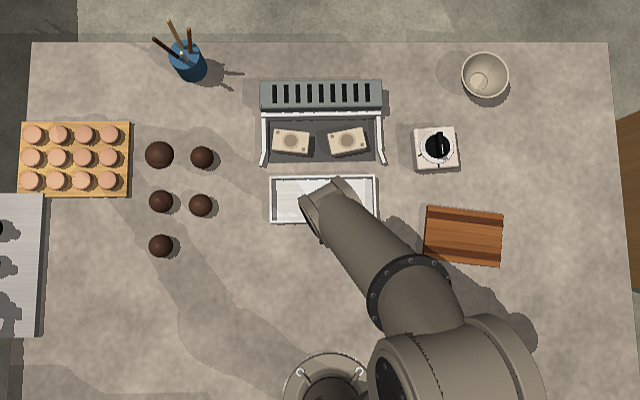

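The tray now sits square to the bay at about y=0.013. Next is mould 1.

servo_tool(
  commands=[
    [0,0,0,0,0,0,0.7],
    [0,0,0,0,0,0,0.7],
    [0,0,0,0,0,41,0.5],
    [0,0,0,0,0,82,0.1],
    [0,0,0,0,0,88,0.1],
  ],
)

```text
clock: 3.32
tcp_pos: [0.4527, 0.013, 0.1058]
orientation: [2.215, 2.222, 0.008]
contact_force: [0.5, 1.2, -0.2]
grip_width: 0.0611
gripper_force: 0.0
```

servo_tool(
  commands=[
    [0,0,-7,109,41,0,0.1],
    [0,0,-7,109,41,0,0.1],
    [0,0,-7,109,41,0,0.1],
    [0,0,-7,109,41,0,0.1],
    [0,0,-7,109,41,0,0.1],
  ],
)

```text
clock: 3.73
tcp_pos: [0.56, 0.0544, 0.1009]
orientation: [-2.348, -2.086, -0.001]
contact_force: [-0.8, -0.2, -1.0]
grip_width: 0.0771
gripper_force: 0.0
```

servo_tool(
  commands=[
    [0,0,0,100,41,0,0.08],
    [0,0,0,100,41,0,0.08],
    [0,0,0,100,41,0,0.08],
    [0,0,0,100,41,-30,0.08],
    [0,0,0,100,41,-40,0.08],
  ],
)

```text
clock: 4.15
tcp_pos: [0.6574, 0.0943, 0.0583]
orientation: [-2.348, -2.085, 0.005]
contact_force: [-1.9, -0.7, -1.7]
grip_width: 0.0784
gripper_force: 0.0
```

```bash
python3 - <<'E'
from h import *
o=r.get_obs();print(o["tcp_pos"],o["orientation"],o["grip_width"])
im,d=r.grab_frame("wrist");cv2.imwrite("pics/w1.png",im)
E
```

```text
[0.65737607 0.09427867 0.05829174] [-2.34779091 -2.08489071  0.00498703] 0.07843337839278347
```

View pics/w1.png

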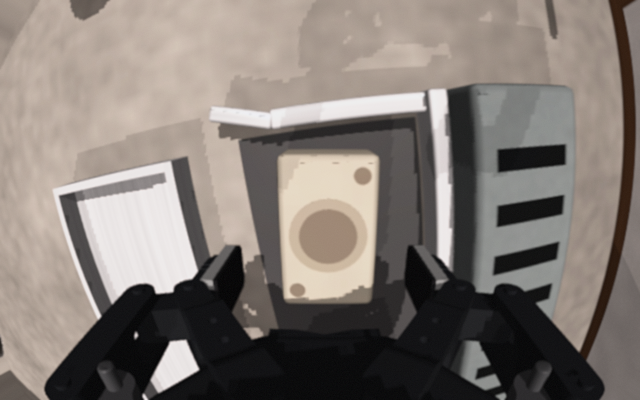

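Mould 1 is centred between the fingers (top mark at about (328,237), fingers at columns 230 and 425). I'll grasp it and lift.

servo_tool(
  commands=[
    [0,0,0,0,1,-35,0.08],
    [0,0,0,0,1,-58,0.08],
    [0,0,0,0,1,-58,0.08],
    [0,0,0,0,1,-58,0.7],
    [0,0,0,0,1,-58,1],
  ],
  force=60,
)

```text
clock: 4.62
tcp_pos: [0.6594, 0.0952, 0.0052]
orientation: [2.349, 2.084, 0.002]
contact_force: [-9.0, -2.7, 5.0]
grip_width: 0.0572
gripper_force: 64.8
```

servo_tool(
  commands=[
    [0,0,0,0,0,0,1],
    [0,0,0,0,0,0,1],
    [0,0,0,0,0,35,1],
    [0,0,0,0,0,75,1],
    [0,0,0,0,0,100,1],
  ],
)

```text
clock: 5.03
tcp_pos: [0.6599, 0.0959, 0.1074]
orientation: [2.348, 2.085, 0.005]
contact_force: [1.1, 0.2, -1.2]
grip_width: 0.057
gripper_force: 66.4
```

servo_tool(
  commands=[
    [0,0,-1,-85,-166,0,1],
    [0,0,-1,-85,-166,0,1],
    [0,0,-1,-85,-166,0,1],
    [0,0,-1,-85,-166,0,1],
    [0,0,-1,-85,-166,0,1],
  ],
)

```text
clock: 5.45
tcp_pos: [0.5707, -0.077, 0.1037]
orientation: [2.372, 2.057, -0.006]
contact_force: [-0.0, -1.9, -1.8]
grip_width: 0.057
gripper_force: 66.3
```

servo_tool(
  commands=[
    [0,0,0,-85,-166,0,1],
    [0,0,0,-85,-166,0,1],
    [0,0,0,-85,-166,0,1],
    [0,0,0,-85,-166,0,1],
    [0,0,0,-85,-166,0,1],
  ],
)

```text
clock: 5.87
tcp_pos: [0.4852, -0.2424, 0.1039]
orientation: [2.373, 2.057, -0.005]
contact_force: [-0.3, -0.5, -3.2]
grip_width: 0.0569
gripper_force: 66.3
```

servo_tool(
  commands=[
    [0,0,0,-85,-166,0,1],
    [0,0,0,-85,-166,0,1],
    [0,0,0,-85,-166,0,1],
    [0,0,0,-85,-166,0,1],
    [0,0,0,-85,-166,0,1],
  ],
)

```text
clock: 6.28
tcp_pos: [0.3997, -0.4084, 0.1042]
orientation: [2.373, 2.056, -0.005]
contact_force: [-0.6, -0.7, -1.2]
grip_width: 0.0568
gripper_force: 66.3
```

```bash
cat >> h.py <<'E'
def st():
    o=r.get_obs();v=R.from_rotvec(o["orientation"]).as_matrix()[:,1]
    print(round(o["clock"],2),np.round(o["tcp_pos"],4),"close dir",round(np.degrees(np.arctan2(v[1],v[0])),2),"w",round(o["grip_width"],4),"F",round(o["gripper_force"],1),np.round(o["contact_force"],1))
E
python3 -c "
from h import *
st()
im,d=r.grab_frame('wrist');cv2.imwrite('pics/w2.png',im)"
```

```text
6.28 [ 0.3997 -0.4084  0.1042] close dir -8.18 w 0.0568 F 66.3 [-0.6 -0.7 -1.2]
```

View pics/w2.png

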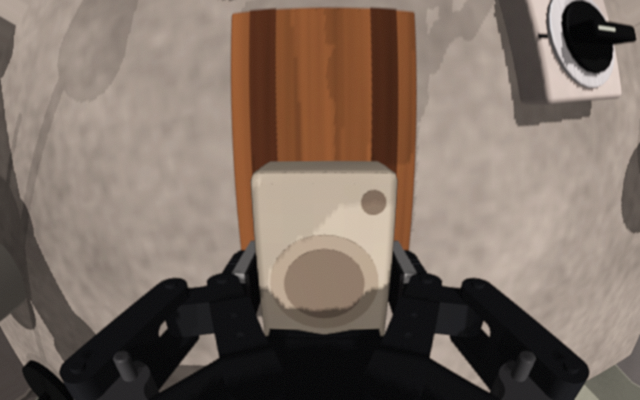

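Mould 1 is held squarely over the board. I'll lower and release it, then go to mould 2.

servo_tool(
  commands=[
    [0,0,0,0,0,-30,1],
    [0,0,0,0,0,-60,1],
    [0,0,0,0,0,-75,1],
    [0,0,0,0,0,-81,1],
    [0,0,0,0,0,-81,1],
  ],
)

```text
clock: 6.75
tcp_pos: [0.4036, -0.4017, 0.0233]
orientation: [-2.366, -2.065, 0.001]
contact_force: [0.9, -0.0, -1.3]
grip_width: 0.0569
gripper_force: 66.7
```

servo_tool(
  commands=[
    [0,0,0,0,0,0,1],
    [0,0,0,0,0,0,0.1],
    [0,0,0,0,0,0,0.1],
    [0,0,0,0,0,0,0.1],
    [0,0,0,0,0,0,0.1],
  ],
)

```text
clock: 7.17
tcp_pos: [0.4041, -0.4027, 0.0227]
orientation: [2.367, 2.064, 0.0]
contact_force: [-0.1, 0.7, -1.0]
grip_width: 0.0769
gripper_force: 0.0
```

servo_tool(
  commands=[
    [0,0,0,0,0,41,0.1],
    [0,0,0,0,0,81,0.1],
    [0,0,10,30,50,81,0.1],
    [0,0,10,60,80,81,0.1],
    [0,0,10,60,80,81,0.1],
  ],
)

```text
clock: 7.58
tcp_pos: [0.468, -0.3179, 0.1049]
orientation: [2.168, 2.27, 0.006]
contact_force: [0.7, 0.9, 0.1]
grip_width: 0.0765
gripper_force: 0.0
```

servo_tool(
  commands=[
    [0,0,9,95,135,0,0.1],
    [0,0,9,95,135,0,0.1],
    [0,0,9,95,135,0,0.1],
    [0,0,9,95,135,0,0.1],
    [0,0,9,95,135,0,0.1],
  ],
)

```text
clock: 8.0
tcp_pos: [0.5645, -0.1771, 0.1044]
orientation: [1.979, 2.439, 0.012]
contact_force: [0.7, 0.9, 0.3]
grip_width: 0.0767
gripper_force: 0.0
```

servo_tool(
  commands=[
    [0,0,0,100,135,0,0.1],
    [0,0,0,100,135,0,0.1],
    [0,0,0,100,135,0,0.1],
    [0,0,0,100,135,0,0.1],
    [0,0,0,100,135,0,0.1],
  ],
)

```text
clock: 8.42
tcp_pos: [0.663, -0.0414, 0.1043]
orientation: [-1.981, -2.437, -0.013]
contact_force: [-0.3, 1.7, 0.3]
grip_width: 0.0766
gripper_force: 0.0
```

servo_tool(
  commands=[
    [0,0,0,0,0,-30,0.1],
    [0,0,0,0,0,-40,0.1],
    [0,0,0,0,0,-40,0.1],
  ],
)

```text
clock: 8.67
tcp_pos: [0.6558, -0.0534, 0.0599]
orientation: [-1.991, -2.423, 0.007]
contact_force: [-1.1, 0.6, -0.3]
grip_width: 0.077
gripper_force: 0.0
```

```bash
python3 -c "
from h import *
st()
im,d=r.grab_frame('wrist');cv2.imwrite('pics/w3.png',im)
im,z=look('t2');print('m1',rect(box(415,195,515,275)&(z>0.04),'top',.052),rect(box(415,195,515,275)&(z>0.009),'top',.018))"
```

```text
8.67 [ 0.6558 -0.0534  0.0599] close dir 11.18 w 0.077 F 0.0 [-1.1  0.6 -0.3]
m1 [ 0.4095 -0.343   0.1992  0.2501 -0.7819] [ 0.4109 -0.3555  0.2054  0.2579 -0.7819]
```

View pics/w3.png

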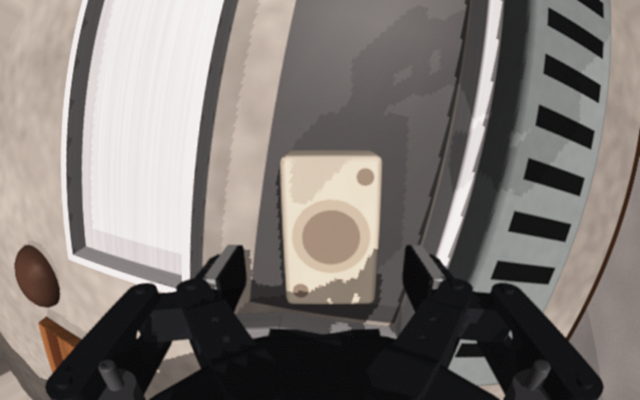

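Mould 2 is centred between the fingers (mark at (330,237)).

servo_tool(
  commands=[
    [0,0,0,0,0,-35,0.1],
    [0,0,0,0,0,-60,0.1],
    [0,0,0,0,0,-60,0.1],
    [0,0,0,0,0,-60,0.7],
    [0,0,0,0,0,-60,1],
  ],
)

```text
clock: 9.18
tcp_pos: [0.66, -0.0528, 0.0056]
orientation: [1.994, 2.425, 0.002]
contact_force: [-0.5, -0.5, 0.5]
grip_width: 0.0571
gripper_force: 66.0
```

servo_tool(
  commands=[
    [0,0,0,0,0,0,1],
    [0,0,0,0,0,0,1],
    [0,0,0,0,0,35,1],
    [0,0,0,0,0,75,1],
    [0,0,0,0,0,100,1],
  ],
)

```text
clock: 9.6
tcp_pos: [0.6603, -0.0523, 0.1075]
orientation: [1.992, 2.425, 0.004]
contact_force: [1.5, 0.1, -1.3]
grip_width: 0.0569
gripper_force: 66.1
```

servo_tool(
  commands=[
    [0,0,-19,-121,-123,0,1],
    [0,0,-19,-121,-123,0,1],
    [0,0,-19,-121,-123,0,1],
    [0,0,-19,-121,-123,0,1],
    [0,0,-19,-121,-123,0,1],
  ],
)

```text
clock: 10.02
tcp_pos: [0.5314, -0.1831, 0.1034]
orientation: [2.377, 2.054, -0.011]
contact_force: [-1.9, -1.0, -3.7]
grip_width: 0.0571
gripper_force: 66.0
```

servo_tool(
  commands=[
    [0,0,0,-121,-124,0,1],
    [0,0,0,-121,-124,0,1],
    [0,0,0,-121,-124,0,1],
    [0,0,0,-121,-124,0,1],
    [0,0,0,-121,-124,0,1],
  ],
)

```text
clock: 10.43
tcp_pos: [0.4104, -0.3058, 0.1036]
orientation: [-2.377, -2.054, 0.008]
contact_force: [-0.2, -0.9, -2.6]
grip_width: 0.0569
gripper_force: 66.1
```

servo_tool(
  commands=[
    [0,0,0,0,0,-30,1],
    [0,0,0,0,0,-60,1],
    [0,0,0,0,0,-75,1],
    [0,0,0,0,0,-81,1],
    [0,0,0,0,0,-81,1],
  ],
)

```text
clock: 10.85
tcp_pos: [0.417, -0.2992, 0.0234]
orientation: [-2.367, -2.065, 0.001]
contact_force: [0.4, 0.5, -1.5]
grip_width: 0.0569
gripper_force: 66.5
```

servo_tool(
  commands=[
    [0,0,0,0,0,0,1],
    [0,0,0,0,0,0,0.1],
    [0,0,0,0,0,0,0.1],
    [0,0,0,0,0,0,0.1],
    [0,0,0,0,0,0,0.1],
  ],
)

```text
clock: 11.27
tcp_pos: [0.4172, -0.2996, 0.0226]
orientation: [2.367, 2.065, 0.0]
contact_force: [-0.3, -1.0, -1.2]
grip_width: 0.0768
gripper_force: 0.0
```

servo_tool(
  commands=[
    [0,0,0,0,0,41,0.1],
    [0,0,0,0,0,81,0.1],
    [0,0,0,30,30,101,0],
    [0,0,0,55,60,101,0],
    [0,0,0,80,100,101,0],
  ],
)

```text
clock: 11.68
tcp_pos: [0.4954, -0.2069, 0.1258]
orientation: [2.368, 2.057, 0.004]
contact_force: [1.0, -0.6, -0.6]
grip_width: 0.0852
gripper_force: 0.0
```

```bash
python3 -c "
from h import *
st()
im,d=r.grab_frame('wrist');cv2.imwrite('pics/w4.png',im)
im,z=look('t3')
cv2.imwrite('pics/t3c.png',np.hstack([im[130:290,120:540],])) 
hsv=cv2.cvtColor(im,cv2.COLOR_BGR2HSV)
m=box(130,120,240,280)&(hsv[...,2]<75)&(z>0.033)&(z<.06)
n,l,s,c=cv2.connectedComponentsWithStats(m.astype(np.uint8))
for i in range(1,n):
  if s[i,4]>60:
    cs,_=cv2.findContours((l==i).astype(np.uint8),0,1);print(s[i,4],cv2.minEnclosingCircle(cs[0]))
"
```

```text
11.68 [ 0.4954 -0.2069  0.1258] close dir -8.04 w 0.0852 F 0.0 [ 1.  -0.6 -0.6]
244 ((200.8880615234375, 156.01492309570312), 10.715447425842285)
266 ((159.61111450195312, 200.38888549804688), 10.92774772644043)
188 ((199.5, 204.5), 10.79361629486084)
276 ((159.142333984375, 244.69708251953125), 11.104565620422363)
```

View pics/t3.png

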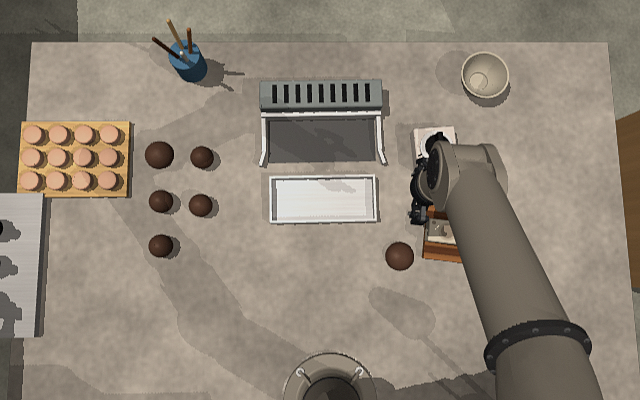

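All four balls are where they were, the bay is empty, and the tray is straight.

servo_tool(
  commands=[
    [0,0,8.5,0,165,0,0],
    [0,0,8.5,0,165,0,0],
    [0,0,8.5,0,165,0,0],
    [0,0,8.5,0,165,0,0],
    [0,0,8.5,0,165,0,0],
  ],
)

```text
clock: 12.2
tcp_pos: [0.4928, -0.0317, 0.1239]
orientation: [-2.194, -2.246, -0.006]
contact_force: [-0.2, 1.0, -0.4]
grip_width: 0.0857
gripper_force: 0.0
```

servo_tool(
  commands=[
    [0,0,0,0,165,0,0],
    [0,0,0,0,165,0,0],
    [0,0,0,0,165,0,0],
    [0,0,0,0,165,0,0],
    [0,0,0,0,165,0,0],
  ],
)

```text
clock: 12.62
tcp_pos: [0.4923, 0.1338, 0.1243]
orientation: [-2.193, -2.246, -0.009]
contact_force: [-0.7, 0.2, 0.1]
grip_width: 0.0854
gripper_force: 0.0
```

servo_tool(
  commands=[
    [0,0,0,-3,197,0,0],
    [0,0,0,-3,197,0,0],
    [0,0,0,-3,197,0,0],
    [0,0,0,-3,197,0,0],
    [0,0,0,-3,197,0,0],
  ],
)

```text
clock: 13.03
tcp_pos: [0.4891, 0.3247, 0.1235]
orientation: [-2.204, -2.237, -0.002]
contact_force: [0.3, 0.4, 0.3]
grip_width: 0.0852
gripper_force: 0.0
```

servo_tool(
  commands=[
    [0,0,0,0,0,-40,0],
    [0,0,0,0,0,-62,0],
    [0,0,0,0,0,-62,0],
  ],
)

```text
clock: 13.28
tcp_pos: [0.4871, 0.3188, 0.0567]
orientation: [-2.205, -2.236, 0.013]
contact_force: [0.0, -1.7, -0.7]
grip_width: 0.0853
gripper_force: 0.0
```

```bash
python3 -c "
from h import *
st()
im,d=r.grab_frame('wrist');cv2.imwrite('pics/w5.png',im)
im,z=look('t4')
print('tray',rect(box(255,165,385,235)&(z>0.015)&(z<.04),'top',.026))
print('board',rect(box(415,195,515,275)&(z>0.009),'top',.018),'moulds',rect(box(415,195,515,275)&(z>0.043),'top',.052))
"
```

```text
13.28 [0.4871 0.3188 0.0567] close dir 0.78 w 0.0853 F 0.0 [ 0.  -1.7 -0.7]
tray [0.5087 0.0132 0.1228 0.276  0.5479]
board [ 0.4074 -0.3567  0.1397  0.2137 -7.8322] moulds [ 0.4046 -0.3989  0.0581  0.0985 -7.7343]
```

View pics/w5.png

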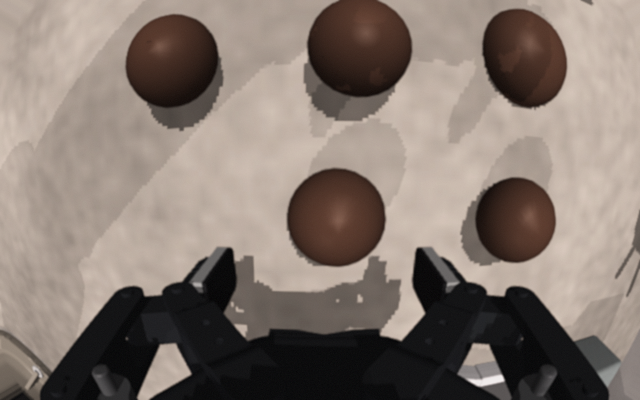

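Ball D is at (336,217), between the fingers, slightly toward +x while the arm settles. I'll grasp it and carry it to the first tray slot.

servo_tool(
  commands=[
    [0,0,0,0,0,0,0],
    [0,0,0,0,0,-30,0],
    [0,0,0,0,0,-59,0],
    [0,0,0,0,0,-59,0],
    [0,0,0,0,0,-59,0.3],
  ],
  force=40,
)

```text
clock: 13.8
tcp_pos: [0.4899, 0.3206, 0.003]
orientation: [2.209, 2.234, -0.001]
contact_force: [0.1, 0.3, 0.2]
grip_width: 0.0751
gripper_force: 0.0
```

servo_tool(
  commands=[
    [0,0,0,0,0,0,1],
    [0,0,0,0,0,0,1],
    [0,0,0,0,0,0,1],
    [0,0,0,0,0,40,1],
    [0,0,0,0,0,80,1],
  ],
)

```text
clock: 14.22
tcp_pos: [0.4887, 0.3203, 0.0832]
orientation: [-2.207, -2.235, 0.005]
contact_force: [1.3, 0.6, -0.4]
grip_width: 0.0574
gripper_force: 43.8
```

servo_tool(
  commands=[
    [0,0,0,5,-138,20,1],
    [0,0,0,5,-138,20,1],
    [0,0,0,5,-138,20,1],
    [0,0,0,5,-138,20,1],
    [0,0,0,5,-138,20,1],
  ],
)

```text
clock: 14.63
tcp_pos: [0.4964, 0.1776, 0.1044]
orientation: [2.213, 2.224, 0.0]
contact_force: [-0.1, -0.0, -1.5]
grip_width: 0.0578
gripper_force: 43.8
```

servo_tool(
  commands=[
    [0,0,0,5,-138,0,1],
    [0,0,0,5,-138,0,1],
    [0,0,0,5,-138,0,1],
    [0,0,0,5,-138,0,1],
    [0,0,0,5,-138,0,1],
  ],
)

```text
clock: 15.05
tcp_pos: [0.5006, 0.0411, 0.1034]
orientation: [2.213, 2.226, -0.0]
contact_force: [-0.5, 0.3, -1.0]
grip_width: 0.0576
gripper_force: 43.8
```

servo_tool(
  commands=[
    [0,0,0,6,-138,0,1],
    [0,0,0,6,-138,0,1],
    [0,0,0,6,-138,0,1],
    [0,0,0,6,-138,0,1],
    [0,0,0,6,-138,-20,1],
  ],
)

```text
clock: 15.47
tcp_pos: [0.5097, -0.0965, 0.086]
orientation: [2.209, 2.223, 0.006]
contact_force: [1.2, -0.1, -0.9]
grip_width: 0.0573
gripper_force: 43.8
```

```bash
python3 -c "
from h import *
st()
im,d=r.grab_frame('wrist');cv2.imwrite('pics/w6.png',im)
"
```

```text
15.47 [ 0.5097 -0.0965  0.086 ] close dir 0.38 w 0.0573 F 43.8 [ 1.2 -0.1 -0.9]
```

View pics/w6.png

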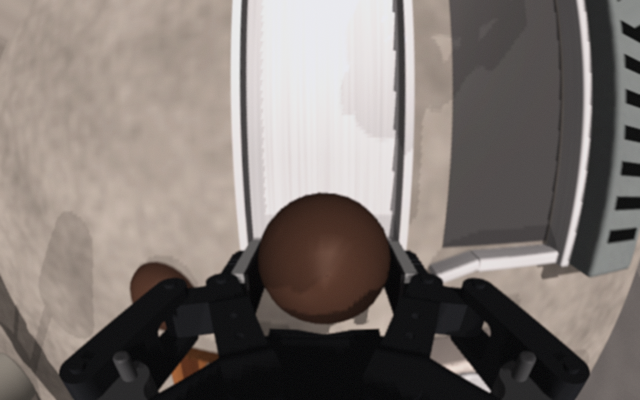

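Ball held firmly above the tray at (325,258), centred between the walls. I'll lower it, release with a partial opening, and lift.

servo_tool(
  commands=[
    [0,0,0,2,0,0,1],
    [0,0,0,2,0,-30,1],
    [0,0,0,2,0,-60,1],
    [0,0,0,2,0,-73,1],
    [0,0,0,2,0,-73,1],
  ],
)

```text
clock: 15.93
tcp_pos: [0.5084, -0.0903, 0.009]
orientation: [-2.203, -2.238, -0.0]
contact_force: [0.5, -0.1, -0.5]
grip_width: 0.0576
gripper_force: 47.5
```

servo_tool(
  commands=[
    [0,0,0,0,0,0,1],
    [0,0,0,0,0,0,0.18],
    [0,0,0,0,0,0,0.18],
    [0,0,0,0,0,0,0.18],
    [0,0,0,0,0,0,0.18],
  ],
)

```text
clock: 16.35
tcp_pos: [0.5082, -0.0927, 0.0098]
orientation: [2.207, 2.235, 0.001]
contact_force: [0.2, 0.3, -0.0]
grip_width: 0.0699
gripper_force: 0.0
```

servo_tool(
  commands=[
    [0,0,0,0,0,30,0.18],
    [0,0,0,0,0,60,0.1],
    [0,0,0,0,0,95,0],
    [0,0,0,0,0,95,0],
    [0,0,0,0,0,95,0],
  ],
)

```text
clock: 16.77
tcp_pos: [0.5094, -0.0932, 0.1065]
orientation: [2.206, 2.231, 0.004]
contact_force: [-0.3, 0.4, 0.2]
grip_width: 0.0853
gripper_force: 0.0
```

```bash
cat >> h.py <<'E'
def balls(tag):
    im,z=look(tag);hsv=cv2.cvtColor(im,cv2.COLOR_BGR2HSV)
    m=box(100,100,390,300)&(hsv[...,2]<90)&(hsv[...,0]<20)&(hsv[...,1]>60)&(z>0.033)&(z<.065)
    n,l,s,c=cv2.connectedComponentsWithStats(m.astype(np.uint8))
    for i in range(1,n):
        if s[i,4]>60:
            cs,_=cv2.findContours((l==i).astype(np.uint8),0,1);(u,v),q=cv2.minEnclosingCircle(cs[0])
            u0,v0=c[i];print("ball px",round(u0),round(v0),"r",round(q,1),"area",s[i,4],np.round(ray("top",u,v,.037),4))
    return im,z
E
python3 -c "
from h import *
st();balls('t5');st()"
```

```text
16.77 [ 0.5094 -0.0932  0.1065] close dir 0.66 w 0.0853 F 0.0 [-0.3  0.4  0.2]
ball px 201 156 r 10.6 area 296 [0.6185 0.3259]
ball px 356 199 r 10.6 area 204 [ 0.5066 -0.0807]
ball px 159 200 r 11.0 area 333 [0.5052 0.4275]
ball px 159 245 r 11.3 area 351 [0.3904 0.4234]
16.82 [ 0.5081 -0.0932  0.105 ] close dir 0.67 w 0.0853 F 0.0 [-0.5 -0.7  0.2]
```

servo_tool(
  commands=[
    [0,0,0,37,140,0,0],
    [0,0,0,37,140,0,0],
    [0,0,0,37,140,0,0],
    [0,0,0,37,140,0,0],
    [0,0,0,37,140,0,0],
  ],
)

```text
clock: 17.23
tcp_pos: [0.5447, 0.0539, 0.1034]
orientation: [-2.197, -2.242, -0.004]
contact_force: [-0.1, 0.9, -0.7]
grip_width: 0.0855
gripper_force: 0.0
```

servo_tool(
  commands=[
    [0,0,0,37,140,0,0],
    [0,0,0,37,140,0,0],
    [0,0,0,37,140,0,0],
    [0,0,0,37,140,0,0],
    [0,0,0,37,140,0,0],
  ],
)

```text
clock: 17.65
tcp_pos: [0.581, 0.1933, 0.1032]
orientation: [-2.198, -2.24, -0.003]
contact_force: [0.3, 0.1, 0.1]
grip_width: 0.0853
gripper_force: 0.0
```

servo_tool(
  commands=[
    [0,0,0,37,140,0,0],
    [0,0,0,37,140,0,0],
    [0,0,0,37,140,0,0],
    [0,0,0,37,140,0,0],
    [0,0,0,37,140,0,0],
  ],
)

```text
clock: 18.07
tcp_pos: [0.6173, 0.3323, 0.1027]
orientation: [-2.199, -2.238, -0.001]
contact_force: [-0.4, 0.3, -0.0]
grip_width: 0.0852
gripper_force: 0.0
```

servo_tool(
  commands=[
    [0,0,0,0,0,-25,0],
    [0,0,0,0,0,-40,0],
    [0,0,0,0,0,-40,0],
    [0,0,0,0,0,-40,0],
    [0,0,0,0,0,-40,0],
  ],
)

```text
clock: 18.48
tcp_pos: [0.619, 0.3259, 0.0643]
orientation: [2.209, 2.233, -0.001]
contact_force: [0.6, -0.3, 1.1]
grip_width: 0.085
gripper_force: 0.0
```

```bash
python3 -c "
from h import *
st()
im,z=r.grab_frame('wrist');cv2.imwrite('pics/w7.png',im)
hsv=cv2.cvtColor(im,cv2.COLOR_BGR2HSV);m=(hsv[...,2]<120)&(hsv[...,0]<15)&(hsv[...,1]>80)
n,l,s,c=cv2.connectedComponentsWithStats(m.astype(np.uint8))
print([(s[i].tolist(),c[i].round()) for i in range(1,n) if s[i,4]>1500])"
```

```text
18.48 [0.619  0.3259 0.0643] close dir 0.63 w 0.085 F 0.0 [ 0.6 -0.3  1.1]
[([289, 0, 112, 100, 9075], array([345.,  48.])), ([111, 30, 85, 86, 5662], array([153.,  73.])), ([16, 65, 62, 70, 3353], array([ 46., 100.])), ([280, 181, 91, 91, 6548], array([325., 226.]))]
```

servo_tool(
  commands=[
    [0,0,0,0,0,-30,0],
    [0,0,0,0,0,-62,0],
    [0,0,0,0,0,-62,0],
    [0,0,0,0,0,-62,0.4],
    [0,0,0,0,0,-62,1],
  ],
)

```text
clock: 18.95
tcp_pos: [0.6197, 0.3277, 0.0043]
orientation: [2.208, 2.234, 0.004]
contact_force: [0.3, 0.3, 0.1]
grip_width: 0.0637
gripper_force: 0.0
```

servo_tool(
  commands=[
    [0,0,0,0,0,0,1],
    [0,0,0,0,0,0,1],
    [0,0,0,0,0,30,1],
    [0,0,0,0,0,70,1],
    [0,0,0,0,0,100,1],
  ],
)

```text
clock: 19.37
tcp_pos: [0.6194, 0.3277, 0.1058]
orientation: [2.208, 2.235, 0.004]
contact_force: [0.5, -0.2, 0.1]
grip_width: 0.0573
gripper_force: 43.6
```

servo_tool(
  commands=[
    [0,0,0,-37,-115,0,1],
    [0,0,0,-37,-115,0,1],
    [0,0,0,-37,-115,0,1],
    [0,0,0,-37,-115,0,1],
    [0,0,0,-37,-115,0,1],
  ],
)

```text
clock: 19.78
tcp_pos: [0.5824, 0.2087, 0.1035]
orientation: [2.211, 2.228, 0.0]
contact_force: [-0.0, -0.5, -0.8]
grip_width: 0.0573
gripper_force: 43.5
```

servo_tool(
  commands=[
    [0,0,0,-37,-115,0,1],
    [0,0,0,-37,-115,0,1],
    [0,0,0,-37,-115,0,1],
    [0,0,0,-37,-115,0,1],
    [0,0,0,-37,-115,0,1],
  ],
)

```text
clock: 20.2
tcp_pos: [0.5453, 0.0956, 0.1031]
orientation: [2.211, 2.23, 0.001]
contact_force: [1.2, 0.7, -1.1]
grip_width: 0.0577
gripper_force: 43.5
```

servo_tool(
  commands=[
    [0,0,0,-36,-115,0,1],
    [0,0,0,-36,-115,0,1],
    [0,0,0,-36,-115,0,1],
    [0,0,0,-36,-115,0,1],
    [0,0,0,-36,-115,-20,1],
  ],
)

```text
clock: 20.62
tcp_pos: [0.5125, -0.0183, 0.0855]
orientation: [2.207, 2.228, 0.009]
contact_force: [1.6, 1.3, -0.8]
grip_width: 0.0575
gripper_force: 43.6
```

servo_tool(
  commands=[
    [0,0,0,0,0,0,1],
    [0,0,0,0,0,0,1],
    [0,0,0,0,0,0,1],
  ],
)

```text
clock: 20.87
tcp_pos: [0.5098, -0.0158, 0.083]
orientation: [2.205, 2.238, 0.002]
contact_force: [0.2, 0.5, -1.5]
grip_width: 0.0572
gripper_force: 43.5
```

```bash
python3 -c "
from h import *
st()
im,z=r.grab_frame('wrist');cv2.imwrite('pics/w8.png',im)"
```

```text
20.87 [ 0.5098 -0.0158  0.083 ] close dir 0.85 w 0.0572 F 43.5 [ 0.2  0.5 -1.5]
```

View pics/w8.png

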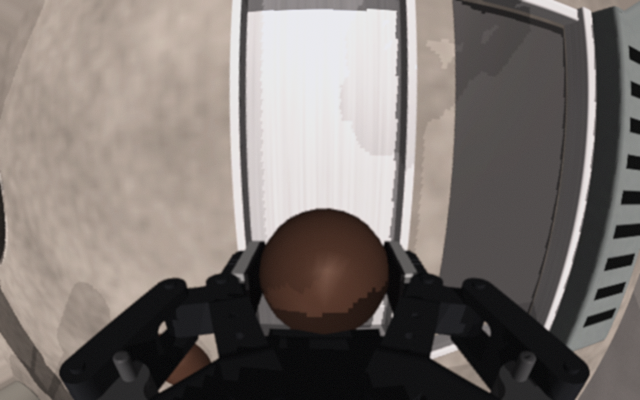

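Ball 2 is held well above the tray at (324,270). Lowering it.

servo_tool(
  commands=[
    [0,0,0,-1,-3,0,1],
    [0,0,0,-1,-3,-30,1],
    [0,0,0,-1,-3,-60,1],
    [0,0,0,-1,-3,-73,1],
    [0,0,0,-1,-3,-73,1],
  ],
)

```text
clock: 21.33
tcp_pos: [0.5074, -0.0206, 0.0084]
orientation: [-2.206, -2.235, 0.002]
contact_force: [0.7, 0.1, -0.8]
grip_width: 0.0579
gripper_force: 47.6
```

servo_tool(
  commands=[
    [0,0,0,0,0,0,1],
    [0,0,0,0,0,0,0.18],
    [0,0,0,0,0,0,0.18],
    [0,0,0,0,0,0,0.18],
    [0,0,0,0,0,0,0.18],
  ],
)

```text
clock: 21.75
tcp_pos: [0.5081, -0.021, 0.0097]
orientation: [2.208, 2.234, 0.001]
contact_force: [0.7, -0.4, -0.4]
grip_width: 0.07
gripper_force: 0.0
```

servo_tool(
  commands=[
    [0,0,0,0,0,30,0.18],
    [0,0,0,0,0,60,0.1],
    [0,0,0,0,0,95,0],
    [0,0,0,0,0,95,0],
    [0,0,0,0,0,95,0],
  ],
)

```text
clock: 22.17
tcp_pos: [0.5094, -0.021, 0.1064]
orientation: [2.206, 2.232, 0.005]
contact_force: [-0.4, -0.1, -0.3]
grip_width: 0.0853
gripper_force: 0.0
```

```bash
python3 -c "
from h import *
st();im,z=balls('t6')
print('tray',rect(box(255,165,385,235)&(z>0.015)&(z<.04),'top',.026))"
```

```text
22.17 [ 0.5094 -0.021   0.1064] close dir 0.66 w 0.0853 F 0.0 [-0.4 -0.1 -0.3]
ball px 159 200 r 11.1 area 338 [0.5053 0.4279]
ball px 329 200 r 8.5 area 67 [ 0.4998 -0.0059]
ball px 159 245 r 11.1 area 348 [0.392  0.4249]
tray [0.5083 0.0679 0.1228 0.1666 0.6545]
```

servo_tool(
  commands=[
    [0,0,0,0,150,0,0],
    [0,0,0,0,150,0,0],
    [0,0,0,0,150,0,0],
    [0,0,0,0,150,0,0],
    [0,0,0,0,150,0,0],
  ],
)

```text
clock: 22.63
tcp_pos: [0.5063, 0.1364, 0.1036]
orientation: [-2.195, -2.242, -0.003]
contact_force: [0.6, 0.5, -0.3]
grip_width: 0.0853
gripper_force: 0.0
```

servo_tool(
  commands=[
    [0,0,0,-1,150,0,0],
    [0,0,0,-1,150,0,0],
    [0,0,0,-1,150,0,0],
    [0,0,0,-1,150,0,0],
    [0,0,0,-1,150,0,0],
  ],
)

```text
clock: 23.05
tcp_pos: [0.5046, 0.286, 0.1035]
orientation: [-2.196, -2.241, -0.003]
contact_force: [0.6, 0.5, 0.6]
grip_width: 0.0852
gripper_force: 0.0
```

servo_tool(
  commands=[
    [0,0,0,-2,150,0,0],
    [0,0,0,-2,150,0,0],
    [0,0,0,-2,150,0,0],
    [0,0,0,-2,150,0,0],
    [0,0,0,-2,150,0,0],
  ],
)

```text
clock: 23.47
tcp_pos: [0.5018, 0.4352, 0.1031]
orientation: [-2.197, -2.239, -0.001]
contact_force: [-0.9, 0.5, -0.2]
grip_width: 0.0853
gripper_force: 0.0
```

servo_tool(
  commands=[
    [0,0,0,0,0,-25,0],
    [0,0,0,0,0,-40,0],
    [0,0,0,0,0,-40,0],
    [0,0,0,0,0,-40,0],
    [0,0,0,0,0,-40,0],
  ],
)

```text
clock: 23.88
tcp_pos: [0.5052, 0.4282, 0.0643]
orientation: [2.209, 2.233, -0.001]
contact_force: [0.6, 0.7, 0.2]
grip_width: 0.0853
gripper_force: 0.0
```

```bash
cat >> h.py <<'E'
def wballs(tag):
    st();im,d=r.grab_frame('wrist');cv2.imwrite(f'pics/{tag}.png',im)
    hsv=cv2.cvtColor(im,cv2.COLOR_BGR2HSV);m=(hsv[...,2]<120)&(hsv[...,0]<15)&(hsv[...,1]>80)
    n,l,s,c=cv2.connectedComponentsWithStats(m.astype(np.uint8))
    for i in range(1,n):
        if s[i,4]>1500: print("wrist blob",s[i].tolist(),c[i].round())
E
python3 -c "
from h import *
wballs('w9');balls('t7')"
```

```text
23.88 [0.5052 0.4282 0.0643] close dir 0.63 w 0.0853 F 0.0 [0.6 0.7 0.2]
wrist blob [447, 150, 85, 95, 6254] [489. 197.]
wrist blob [279, 180, 91, 92, 6518] [324. 225.]
wrist blob [123, 184, 79, 83, 5110] [162. 225.]
ball px 360 197 r 11.2 area 318 [ 0.5073 -0.0829]
ball px 336 198 r 11.1 area 313 [ 0.5077 -0.0211]
```

servo_tool(
  commands=[
    [0,0,0,0,0,-30,0],
    [0,0,0,0,0,-62,0],
    [0,0,0,0,0,-62,0],
    [0,0,0,0,0,-62,0.4],
    [0,0,0,0,0,-62,1],
  ],
)

```text
clock: 24.4
tcp_pos: [0.5054, 0.43, 0.0041]
orientation: [-2.208, -2.235, -0.003]
contact_force: [0.3, 0.1, 0.3]
grip_width: 0.0639
gripper_force: 0.0
```

servo_tool(
  commands=[
    [0,0,0,0,0,0,1],
    [0,0,0,0,0,0,1],
    [0,0,0,0,0,30,1],
    [0,0,0,0,0,70,1],
    [0,0,0,0,0,100,1],
  ],
)

```text
clock: 24.82
tcp_pos: [0.5052, 0.4299, 0.1058]
orientation: [-2.208, -2.235, -0.004]
contact_force: [0.1, 0.7, 0.6]
grip_width: 0.0576
gripper_force: 43.6
```

servo_tool(
  commands=[
    [0,0,0,1,-128,0,1],
    [0,0,0,1,-128,0,1],
    [0,0,0,1,-128,0,1],
    [0,0,0,1,-128,0,1],
    [0,0,0,1,-128,0,1],
  ],
)

```text
clock: 25.23
tcp_pos: [0.5073, 0.297, 0.1034]
orientation: [2.212, 2.227, -0.0]
contact_force: [-0.2, 1.1, -0.9]
grip_width: 0.0579
gripper_force: 43.6
```

servo_tool(
  commands=[
    [0,0,0,1,-128,0,1],
    [0,0,0,1,-128,0,1],
    [0,0,0,1,-128,0,1],
    [0,0,0,1,-128,0,1],
    [0,0,0,1,-128,0,1],
  ],
)

```text
clock: 25.65
tcp_pos: [0.5077, 0.1707, 0.103]
orientation: [2.212, 2.229, 0.0]
contact_force: [0.1, 1.1, -0.3]
grip_width: 0.0574
gripper_force: 43.6
```

servo_tool(
  commands=[
    [0,0,0,1,-127,0,1],
    [0,0,0,1,-127,0,1],
    [0,0,0,1,-127,0,1],
    [0,0,0,1,-127,0,1],
    [0,0,0,1,-127,-20,1],
  ],
)

```text
clock: 26.07
tcp_pos: [0.5115, 0.0454, 0.0854]
orientation: [2.209, 2.227, 0.009]
contact_force: [1.1, 0.6, -0.3]
grip_width: 0.0575
gripper_force: 43.6
```

servo_tool(
  commands=[
    [0,0,0,0,0,0,1],
    [0,0,0,0,0,0,1],
    [0,0,0,0,0,0,1],
  ],
)

```text
clock: 26.32
tcp_pos: [0.5083, 0.0484, 0.083]
orientation: [-2.204, -2.238, -0.002]
contact_force: [-0.4, 0.7, -1.7]
grip_width: 0.0575
gripper_force: 43.5
```

```bash
python3 -c "
from h import *
wballs('w10')"
```

```text
26.32 [0.5083 0.0484 0.083 ] close dir 0.86 w 0.0575 F 43.5 [-0.4  0.7 -1.7]
wrist blob [258, 209, 132, 125, 12737] [324. 272.]
```

Same hold as before. Lowering it into slot 3 (y≈0.046).

servo_tool(
  commands=[
    [0,0,0,0,-1,0,1],
    [0,0,0,0,-1,-30,1],
    [0,0,0,0,-1,-60,1],
    [0,0,0,0,-1,-73,1],
    [0,0,0,0,-1,-73,1],
  ],
)

```text
clock: 26.78
tcp_pos: [0.5072, 0.0457, 0.0081]
orientation: [-2.206, -2.236, 0.002]
contact_force: [-0.0, 0.2, -0.7]
grip_width: 0.0579
gripper_force: 47.4
```

servo_tool(
  commands=[
    [0,0,0,0,0,0,1],
    [0,0,0,0,0,0,0.18],
    [0,0,0,0,0,0,0.18],
    [0,0,0,0,0,0,0.18],
    [0,0,0,0,0,0,0.18],
  ],
)

```text
clock: 27.2
tcp_pos: [0.5081, 0.0451, 0.0098]
orientation: [2.208, 2.234, 0.001]
contact_force: [0.5, 1.5, 0.3]
grip_width: 0.07
gripper_force: 0.0
```

servo_tool(
  commands=[
    [0,0,0,0,0,30,0.18],
    [0,0,0,0,0,60,0.1],
    [0,0,0,0,0,95,0],
    [0,0,0,0,0,95,0],
    [0,0,0,0,0,95,0],
  ],
)

```text
clock: 27.62
tcp_pos: [0.5094, 0.0451, 0.1064]
orientation: [2.206, 2.232, 0.006]
contact_force: [0.0, -0.1, -0.3]
grip_width: 0.0853
gripper_force: 0.0
```

servo_tool(
  commands=[
    [0,0,0,-29,128,0,0],
    [0,0,0,-29,128,0,0],
    [0,0,0,-29,128,0,0],
    [0,0,0,-29,128,0,0],
    [0,0,0,-29,128,0,0],
  ],
)

```text
clock: 28.03
tcp_pos: [0.477, 0.1768, 0.1036]
orientation: [-2.199, -2.241, -0.0]
contact_force: [0.4, -0.4, -0.0]
grip_width: 0.0856
gripper_force: 0.0
```

```bash
python3 -c "
from h import *
st();balls('t8')"
```

```text
28.03 [0.477  0.1768 0.1036] close dir 1.08 w 0.0856 F 0.0 [ 0.4 -0.4 -0. ]
ball px 360 197 r 11.3 area 321 [ 0.5094 -0.0832]
ball px 310 198 r 11.1 area 321 [0.5067 0.0451]
ball px 336 198 r 11.3 area 313 [ 0.5074 -0.0214]
ball px 159 245 r 11.0 area 340 [0.3906 0.4244]
```

servo_tool(
  commands=[
    [0,0,0,-44,127,0,0],
    [0,0,0,-44,127,0,0],
    [0,0,0,-44,127,0,0],
    [0,0,0,-44,127,0,0],
    [0,0,0,-44,127,0,0],
  ],
)

```text
clock: 28.5
tcp_pos: [0.4336, 0.3023, 0.1039]
orientation: [-2.202, -2.238, -0.0]
contact_force: [0.3, -0.2, 0.7]
grip_width: 0.0855
gripper_force: 0.0
```

servo_tool(
  commands=[
    [0,0,0,-44,127,0,0],
    [0,0,0,-44,127,0,0],
    [0,0,0,-44,127,0,0],
    [0,0,0,-44,127,0,0],
    [0,0,0,-44,127,0,0],
  ],
)

```text
clock: 28.92
tcp_pos: [0.3901, 0.4286, 0.1039]
orientation: [-2.204, -2.237, -0.0]
contact_force: [0.6, -0.1, -0.7]
grip_width: 0.0855
gripper_force: 0.0
```

servo_tool(
  commands=[
    [0,0,0,0,0,-25,0],
    [0,0,0,0,0,-40,0],
    [0,0,0,0,0,-40,0],
    [0,0,0,0,0,-40,0],
    [0,0,0,0,0,-40,0],
  ],
)

```text
clock: 29.33
tcp_pos: [0.3923, 0.4256, 0.0647]
orientation: [2.21, 2.231, 0.0]
contact_force: [-0.6, 0.2, 0.3]
grip_width: 0.0853
gripper_force: 0.0
```

```bash
python3 -c "
from h import *
wballs('w11')"
```

```text
29.33 [0.3923 0.4256 0.0647] close dir 0.55 w 0.0853 F 0.0 [-0.6  0.2  0.3]
wrist blob [559, 157, 56, 79, 3360] [586. 197.]
wrist blob [277, 180, 91, 91, 6518] [322. 225.]
```

servo_tool(
  commands=[
    [0,0,0,0,0,-30,0],
    [0,0,0,0,0,-62,0],
    [0,0,0,0,0,-62,0],
    [0,0,0,0,0,-62,0.4],
    [0,0,0,0,0,-62,1],
  ],
)

```text
clock: 29.8
tcp_pos: [0.3914, 0.4279, 0.004]
orientation: [-2.208, -2.235, -0.003]
contact_force: [0.8, 0.0, 0.5]
grip_width: 0.0639
gripper_force: 0.0
```

servo_tool(
  commands=[
    [0,0,0,0,0,0,1],
    [0,0,0,0,0,0,1],
    [0,0,0,0,0,30,1],
    [0,0,0,0,0,70,1],
    [0,0,0,0,0,100,1],
  ],
)

```text
clock: 30.22
tcp_pos: [0.391, 0.4279, 0.1057]
orientation: [-2.207, -2.235, -0.004]
contact_force: [0.5, 0.9, -0.7]
grip_width: 0.0575
gripper_force: 43.7
```

servo_tool(
  commands=[
    [0,0,0,39,-105,0,1],
    [0,0,0,39,-105,0,1],
    [0,0,0,39,-105,0,1],
    [0,0,0,39,-105,0,1],
    [0,0,0,39,-105,0,1],
  ],
)

```text
clock: 30.63
tcp_pos: [0.4313, 0.3203, 0.1036]
orientation: [2.212, 2.229, 0.002]
contact_force: [-0.2, 1.3, -1.4]
grip_width: 0.0575
gripper_force: 43.7
```

servo_tool(
  commands=[
    [0,0,0,39,-105,0,1],
    [0,0,0,39,-105,0,1],
    [0,0,0,39,-105,0,1],
    [0,0,0,39,-105,0,1],
    [0,0,0,39,-105,0,1],
  ],
)

```text
clock: 31.05
tcp_pos: [0.4696, 0.217, 0.1031]
orientation: [2.21, 2.232, 0.002]
contact_force: [-0.3, 0.6, -0.6]
grip_width: 0.0575
gripper_force: 43.7
```

servo_tool(
  commands=[
    [0,0,0,39,-105,0,1],
    [0,0,0,39,-105,0,1],
    [0,0,0,39,-105,0,1],
    [0,0,0,39,-105,0,1],
    [0,0,0,39,-105,-20,1],
  ],
)

```text
clock: 31.47
tcp_pos: [0.5112, 0.1137, 0.0855]
orientation: [2.207, 2.231, 0.011]
contact_force: [0.5, 0.9, -1.3]
grip_width: 0.0573
gripper_force: 43.7
```

servo_tool(
  commands=[
    [0,0,0,0,0,0,1],
    [0,0,0,0,0,0,1],
    [0,0,0,0,0,0,1],
    [0,0,0,0,0,0,1],
  ],
)

```text
clock: 31.8
tcp_pos: [0.508, 0.1138, 0.0831]
orientation: [2.205, 2.237, 0.002]
contact_force: [-0.6, -0.6, -0.6]
grip_width: 0.0576
gripper_force: 43.7
```

```bash
python3 -c "
from h import *
wballs('w12')"
```

```text
31.8 [0.508  0.1138 0.0831] close dir 0.82 w 0.0576 F 43.7 [-0.6 -0.6 -0.6]
wrist blob [258, 211, 132, 124, 12590] [324. 273.]
```

View pics/w12.png

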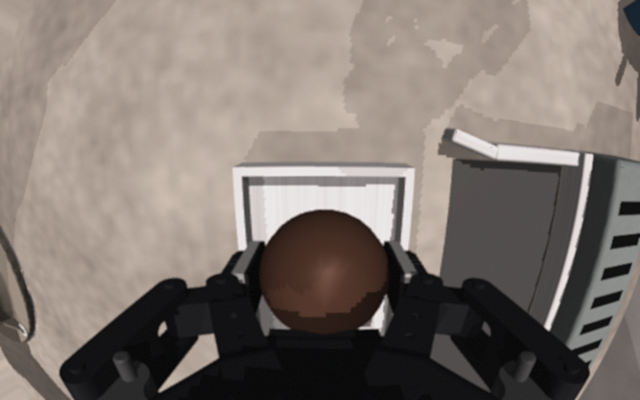

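The last ball, at (324,273), is over the tray's free end. Lowering and releasing it, then backing off for a look.

servo_tool(
  commands=[
    [0,0,0,0,-1,0,1],
    [0,0,0,0,-1,-30,1],
    [0,0,0,0,-1,-60,1],
    [0,0,0,0,-1,-73,1],
    [0,0,0,0,-1,-73,1],
  ],
)

```text
clock: 32.27
tcp_pos: [0.5071, 0.1112, 0.0082]
orientation: [-2.207, -2.235, 0.003]
contact_force: [-0.6, 0.6, -0.6]
grip_width: 0.0579
gripper_force: 47.7
```

servo_tool(
  commands=[
    [0,0,0,0,0,0,1],
    [0,0,0,0,0,0,0.18],
    [0,0,0,0,0,0,0.18],
    [0,0,0,0,0,0,0.18],
    [0,0,0,0,0,0,0.18],
  ],
)

```text
clock: 32.68
tcp_pos: [0.5081, 0.111, 0.0097]
orientation: [2.208, 2.234, 0.001]
contact_force: [0.0, -1.4, 0.6]
grip_width: 0.0702
gripper_force: 0.0
```

servo_tool(
  commands=[
    [0,0,0,0,0,30,0.18],
    [0,0,0,0,0,60,0.1],
    [0,0,0,0,0,95,0.5],
    [0,0,0,0,0,95,0.6],
    [0,0,0,0,0,95,0.7],
  ],
)

```text
clock: 33.1
tcp_pos: [0.5094, 0.1113, 0.1064]
orientation: [2.207, 2.232, 0.006]
contact_force: [-1.7, -0.1, -1.2]
grip_width: 0.0415
gripper_force: 0.0
```

servo_tool(
  commands=[
    [0,0,0,-58,110,0,0.7],
    [0,0,0,-58,110,0,0.7],
    [0,0,0,-58,110,0,0.7],
    [0,0,0,-58,110,0,0.7],
    [0,0,0,-58,110,0,0.7],
  ],
)

```text
clock: 33.52
tcp_pos: [0.4477, 0.2233, 0.1036]
orientation: [-2.2, -2.241, 0.002]
contact_force: [0.8, -1.1, 1.2]
grip_width: 0.0259
gripper_force: 0.0
```

```bash
python3 -c "
from h import *
st();im,z=balls('t9')
print('tray',rect(box(255,165,385,235)&(z>0.015)&(z<.07),'top',.026))
im2,_=r.grab_frame('scene')
cv2.imwrite('pics/pair.png',np.vstack([cv2.resize(im[70:280,120:520],(700,368)),im2[150:320,150:500].repeat(1,0)[:, :].copy() if 0 else cv2.resize(im2[150:290,150:560],(700,230))]))"
```

```text
33.52 [0.4477 0.2233 0.1036] close dir 1.04 w 0.0259 F 0.0 [ 0.8 -1.1  1.2]
ball px 360 197 r 11.2 area 319 [ 0.5081 -0.0832]
ball px 285 198 r 11.3 area 322 [0.5071 0.1094]
ball px 310 198 r 11.2 area 320 [0.5067 0.0453]
ball px 336 198 r 11.2 area 322 [ 0.5061 -0.0214]
tray [0.5087 0.0132 0.123  0.276  0.5479]
```

View pics/pair.png

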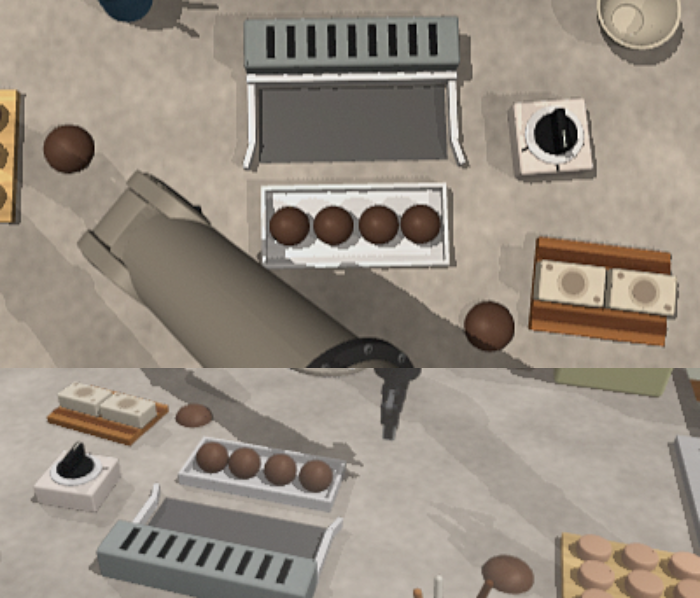

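The four balls sit in a row in the tray, both moulds lie side by side on the board, and the tray is square. I'll grip its front wall between the middle balls and slide it in.

servo_tool(
  commands=[
    [0,0,0,0,-105,0,0.78],
    [0,0,0,0,-105,0,0.78],
    [0,0,0,0,-105,0,0.78],
    [0,0,0,0,-105,0,0.78],
    [0,0,0,0,-105,0,0.78],
  ],
)

```text
clock: 34.03
tcp_pos: [0.4501, 0.1128, 0.1038]
orientation: [2.215, 2.228, -0.002]
contact_force: [0.7, -0.6, -0.1]
grip_width: 0.0191
gripper_force: 0.0
```

servo_tool(
  commands=[
    [0,0,0,0,-104,0,0.78],
    [0,0,0,0,-104,0,0.78],
    [0,0,0,0,-104,0,0.78],
    [0,0,0,0,-104,0,0.78],
    [0,0,0,0,-104,0,0.78],
  ],
)

```text
clock: 34.45
tcp_pos: [0.4502, 0.0114, 0.1042]
orientation: [-2.211, -2.231, -0.001]
contact_force: [0.2, 1.3, 0.2]
grip_width: 0.0185
gripper_force: 0.0
```

servo_tool(
  commands=[
    [0,0,0,0,0,-30,0.78],
    [0,0,0,0,0,-50,0.78],
    [0,0,0,0,0,-50,0.78],
    [0,0,0,0,0,-50,0.78],
  ],
)

```text
clock: 34.78
tcp_pos: [0.4493, 0.0139, 0.0539]
orientation: [-2.203, -2.236, 0.001]
contact_force: [-0.9, 0.6, -0.2]
grip_width: 0.0187
gripper_force: 0.0
```

```bash
python3 -c "
from h import *
wballs('w13')"
```

```text
34.78 [0.4493 0.0139 0.0539] close dir 0.85 w 0.0187 F 0.0 [-0.9  0.6 -0.2]
wrist blob [380, 24, 102, 102, 8074] [431.  75.]
wrist blob [377, 138, 99, 100, 7691] [426. 187.]
wrist blob [379, 245, 79, 44, 2183] [418. 265.]
```

View pics/w13.png

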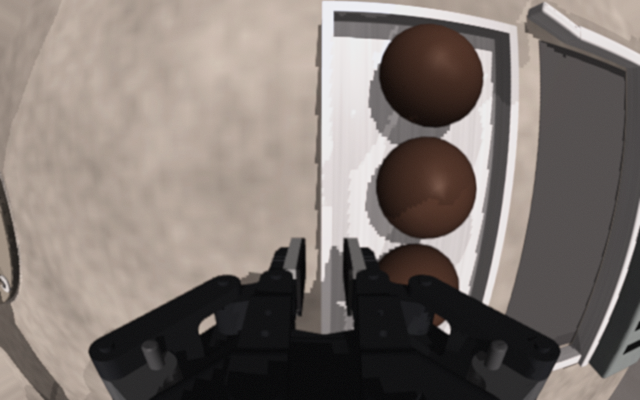

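The wall (columns 320–330) is between the fingers (300 and 350). Grip and slide.

servo_tool(
  commands=[
    [0,0,0,1,0,-20,0.78],
    [0,0,0,1,0,-41,0.78],
    [0,0,0,1,0,-41,1],
    [0,0,0,1,0,-41,1],
    [0,0,0,1,0,-41,1],
  ],
)

```text
clock: 35.25
tcp_pos: [0.4506, 0.0125, 0.0141]
orientation: [-2.207, -2.235, 0.0]
contact_force: [-0.2, 0.4, -5.1]
grip_width: 0.0048
gripper_force: 42.0
```

servo_tool(
  commands=[
    [0,0,0,2,0,0,1],
    [0,0,0,6,0,0,1],
    [0,0,0,14,0,0,1],
    [0,0,0,22,0,0,1],
    [0,0,0,30,0,0,1],
  ],
)

```text
clock: 35.67
tcp_pos: [0.4821, 0.012, 0.0136]
orientation: [2.208, 2.234, 0.001]
contact_force: [-1.7, -0.1, -4.6]
grip_width: 0.0046
gripper_force: 42.1
```

servo_tool(
  commands=[
    [0,0,0,8,0,0,1],
    [0,0,0,16,0,0,1],
    [0,0,0,24,0,0,1],
    [0,0,0,32,0,0,1],
    [0,0,0,40,1,0,1],
  ],
)

```text
clock: 36.08
tcp_pos: [0.5214, 0.0128, 0.0132]
orientation: [-2.208, -2.234, 0.001]
contact_force: [-3.3, -0.0, -3.4]
grip_width: 0.0046
gripper_force: 42.2
```

servo_tool(
  commands=[
    [0,0,0,8,0,0,1],
    [0,0,0,16,0,0,1],
    [0,0,0,24,0,0,1],
    [0,0,0,32,0,0,1],
    [0,0,0,40,0,0,1],
  ],
)

```text
clock: 36.5
tcp_pos: [0.5615, 0.013, 0.0132]
orientation: [-2.208, -2.235, 0.0]
contact_force: [-1.4, 0.3, -4.8]
grip_width: 0.0045
gripper_force: 42.1
```

servo_tool(
  commands=[
    [0,0,0,7,0,0,1],
    [0,0,0,14,0,0,1],
    [0,0,0,21,0,0,1],
    [0,0,0,26,0,0,1],
    [0,0,0,30,0,0,1],
  ],
)

```text
clock: 36.92
tcp_pos: [0.5914, 0.0131, 0.0133]
orientation: [2.208, 2.235, 0.0]
contact_force: [-2.7, -0.1, -4.9]
grip_width: 0.0046
gripper_force: 42.2
```

servo_tool(
  commands=[
    [0,0,0,2,0,0,1],
    [0,0,0,4,0,0,1],
    [0,0,0,6,0,0,1],
    [0,0,0,8,0,0,1],
  ],
)

```text
clock: 37.25
tcp_pos: [0.5986, 0.013, 0.0132]
orientation: [-2.208, -2.235, 0.001]
contact_force: [-2.5, 0.2, -4.2]
grip_width: 0.0047
gripper_force: 42.1
```

```bash
python3 -c "
from h import *
st();wballs('w14');im,z=balls('t10')
print('tray',rect(box(255,120,385,175)&(z>0.015)&(z<.03),'top',.026))
"
```

```text
37.25 [0.5986 0.013  0.0132] close dir 0.7 w 0.0047 F 42.1 [-2.5  0.2 -4.2]
37.25 [0.5986 0.013  0.0132] close dir 0.7 w 0.0047 F 42.1 [-2.5  0.2 -4.2]
wrist blob [392, 0, 131, 126, 13147] [457.  60.]
wrist blob [388, 139, 126, 129, 12523] [450. 203.]
ball px 285 142 r 10.8 area 342 [0.6542 0.1102]
ball px 302 144 r 8.3 area 67 [0.6497 0.0606]
tray [  0.6548   0.0937   0.1146   0.1236 -89.9928]
```

View pics/t10.png

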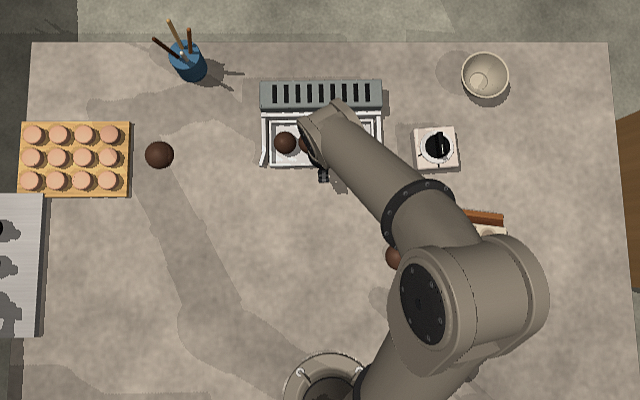

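Tray is between the guides, about 8 mm short. Creep on until contact.

servo_tool(
  commands=[
    [0,0,0,1.5,0,0,1],
    [0,0,0,3,0,0,1],
    [0,0,0,4.5,0,0,1],
    [0,0,0,5.5,0,0,1],
  ],
)

```text
clock: 37.68
tcp_pos: [0.6044, 0.0131, 0.0133]
orientation: [2.208, 2.235, 0.0]
contact_force: [-1.9, -0.4, -4.6]
grip_width: 0.0047
gripper_force: 42.1
```

servo_tool(
  commands=[
    [0,0,0,1,0,0,1],
    [0,0,0,2,0,0,1],
  ],
)

```text
clock: 37.85
tcp_pos: [0.6063, 0.0131, 0.0133]
orientation: [-2.208, -2.235, 0.0]
contact_force: [-1.7, -0.1, -3.3]
grip_width: 0.0048
gripper_force: 42.2
```

servo_tool(
  commands=[
    [0,0,0,1,0,0,1],
    [0,0,0,2,0,0,1],
  ],
)

```text
clock: 38.02
tcp_pos: [0.6083, 0.0131, 0.0133]
orientation: [2.208, 2.235, 0.0]
contact_force: [-2.0, -0.1, -4.0]
grip_width: 0.0047
gripper_force: 42.1
```

servo_tool(
  commands=[
    [0,0,0,1,0,0,1],
    [0,0,0,2,0,0,1],
  ],
)

```text
clock: 38.18
tcp_pos: [0.6091, 0.0128, 0.0129]
orientation: [-2.207, -2.234, 0.003]
contact_force: [-6.2, -0.0, -3.6]
grip_width: 0.0045
gripper_force: 42.3
```

servo_tool(
  commands=[
    [0,0,0,1,0,0,1],
    [0,0,0,1.5,0,0,1],
  ],
)

```text
clock: 38.35
tcp_pos: [0.6092, 0.0128, 0.0128]
orientation: [-2.206, -2.233, 0.007]
contact_force: [-11.4, -1.0, 0.5]
grip_width: 0.005
gripper_force: 43.0
```

servo_tool(
  commands=[
    [0,0,0,1,0,0,1],
  ],
)

```text
clock: 38.43
tcp_pos: [0.6092, 0.0128, 0.0127]
orientation: [-2.205, -2.232, 0.01]
contact_force: [-14.3, -0.3, 6.9]
grip_width: 0.005
gripper_force: 43.6
```

```bash
python3 -c "
from h import *
st();im,z=look('t11')
print('tray',rect(box(255,120,385,175)&(z>0.015)&(z<.03),'top',.026))
for u in (275,285,295): 
  print(u,[(v,round(float(z[v,u]),3)) for v in range(98,126)])"
```

```text
38.43 [0.6092 0.0128 0.0127] close dir 0.7 w 0.005 F 43.6 [-14.3  -0.3   6.9]
tray [  0.6332   0.1198   0.0821   0.1615 -44.6767]
275 [(98, 0.058), (99, 0.062), (100, 0.06), (101, 0.06), (102, 0.063), (103, 0.059), (104, 0.063), (105, 0.059), (106, 0.059), (107, 0.06), (108, 0.055), (109, 0.046), (110, 0.036), (111, 0.029), (112, 0.03), (113, 0.03), (114, 0.028), (115, 0.03), (116, 0.025), (117, 0.027), (118, 0.024), (119, 0.016), (120, 0.008), (121, 0.01), (122, 0.008), (123, 0.004), (124, 0.006), (125, 0.01)]
285 [(98, 0.063), (99, 0.061), (100, 0.059), (101, 0.061), (102, 0.063), (103, 0.064), (104, 0.06), (105, 0.06), (106, 0.061), (107, 0.06), (108, 0.048), (109, 0.042), (110, 0.034), (111, 0.028), (112, 0.035), (113, 0.036), (114, 0.03), (115, 0.031), (116, 0.025), (117, 0.024), (118, 0.028), (119, 0.019), (120, 0.012), (121, 0.006), (122, 0.005), (123, 0.007), (124, 0.006), (125, 0.006)]
295 [(98, 0.064), (99, 0.063), (100, 0.059), (101, 0.061), (102, 0.06), (103, 0.06), (104, 0.06), (105, 0.058), (106, 0.062), (107, 0.061), (108, 0.054), (109, 0.045), (110, 0.036), (111, 0.027), (112, 0.031), (113, 0.032), (114, 0.032), (115, 0.028), (116, 0.027), (117, 0.025), (118, 0.023), (119, 0.021), (120, 0.01), (121, 0.005), (122, 0.004), (123, 0.006), (124, 0.005), (125, 0.007)]
```

Solid contact at the stop (14 N, position no longer advancing). I'll unload, release, lift and check.

servo_tool(
  commands=[
    [0,0,0,-3,0,0,1],
    [0,0,0,-3,0,0,1],
    [0,0,0,-3,0,0,0.78],
    [0,0,0,-3,0,0,0.78],
    [0,0,0,-3,0,0,0.78],
  ],
)

```text
clock: 38.9
tcp_pos: [0.6118, 0.0135, 0.0143]
orientation: [2.207, 2.233, 0.005]
contact_force: [-0.3, -1.0, -0.4]
grip_width: 0.0187
gripper_force: 0.0
```

servo_tool(
  commands=[
    [0,0,0,0,0,35,0.78],
    [0,0,0,0,0,75,0.78],
    [0,0,0,0,0,110,0.5],
    [0,0,0,0,0,130,0.5],
    [0,0,0,0,0,130,0.5],
  ],
)

```text
clock: 39.32
tcp_pos: [0.6142, 0.014, 0.1496]
orientation: [2.203, 2.229, 0.014]
contact_force: [0.6, 0.5, -0.5]
grip_width: 0.043
gripper_force: 0.0
```

servo_tool(
  commands=[
    [0,0,-35,0,-150,0,0.5],
    [0,0,-35,0,-150,0,0.5],
    [0,0,-35,0,-150,0,0.5],
    [0,0,-35,0,-150,0,0.5],
    [0,0,-35,0,-150,0,0.5],
  ],
)

```text
clock: 39.73
tcp_pos: [0.6094, -0.1464, 0.143]
orientation: [2.786, 1.442, -0.003]
contact_force: [-0.6, -0.5, -0.2]
grip_width: 0.0425
gripper_force: 0.0
```

servo_tool(
  commands=[
    [0,0,-35,30,-143,0,0.5],
    [0,0,-35,30,-143,0,0.5],
    [0,0,-35,30,-143,0,0.5],
    [0,0,-35,30,-143,0,0.5],
    [0,0,-35,30,-143,0,0.5],
  ],
)

```text
clock: 40.15
tcp_pos: [0.6394, -0.2886, 0.143]
orientation: [3.089, 0.541, 0.0]
contact_force: [-1.9, 0.1, -0.4]
grip_width: 0.0427
gripper_force: 0.0
```

servo_tool(
  commands=[
    [0,0,-16.5,0,0,0,0.5],
    [0,0,-16.5,0,0,0,0.5],
    [0,0,-16.5,0,0,0,0.5],
    [0,0,-16.5,0,0,0,0.5],
  ],
)

```text
clock: 40.48
tcp_pos: [0.6404, -0.2798, 0.1431]
orientation: [3.139, 0.114, 0.001]
contact_force: [-0.1, 0.2, -0.1]
grip_width: 0.0425
gripper_force: 0.0
```

```bash
python3 -c "
from h import *
st();im,z=balls('t12')
print('tray',rect(box(267,116,382,175)&(z>0.018),'top',.026))
im2,_=r.grab_frame('wrist')
cv2.imwrite('pics/pair2.png',np.vstack([cv2.resize(im[70:180,240:480],(640,293)),im2[:300]]))"
```

```text
40.48 [ 0.6404 -0.2798  0.1431] close dir -85.85 w 0.0425 F 0.0 [-0.1  0.2 -0.1]
ball px 359 137 r 10.9 area 318 [ 0.6656 -0.0828]
ball px 285 138 r 11.0 area 321 [0.6636 0.1099]
ball px 310 138 r 10.8 area 314 [0.6643 0.0451]
ball px 335 138 r 10.9 area 317 [ 0.6652 -0.0207]
tray [ 0.6648  0.0158  0.1239  0.2815 -0.2814]
```

View pics/pair2.png

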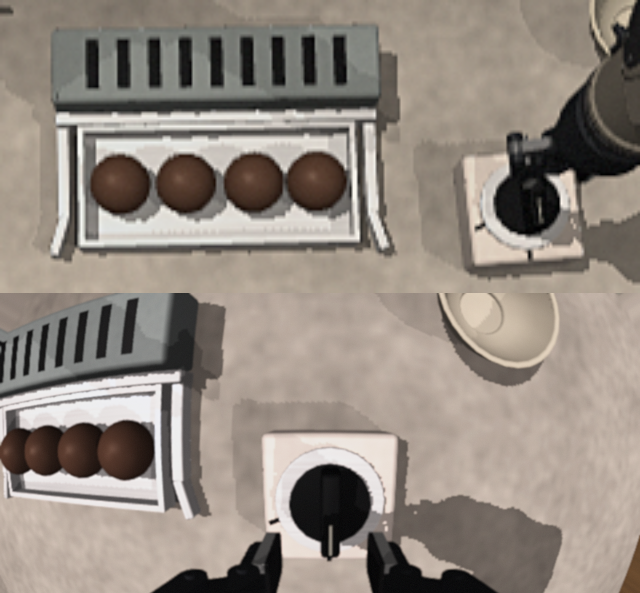

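Tray is home and straight, with all balls inside. The knob bar runs straight up the wrist view at column ~330. I'll shift over the axis, lower a bit and check alignment.

servo_tool(
  commands=[
    [0,0,0,-4,0,-20,0.5],
    [0,0,0,-4,0,-35,0.5],
    [0,0,0,-4,0,-35,0.5],
    [0,0,0,-4,0,-35,0.5],
    [0,0,0,-4,0,-35,0.5],
  ],
)

```text
clock: 41.0
tcp_pos: [0.6364, -0.2801, 0.1091]
orientation: [3.139, 0.116, 0.002]
contact_force: [0.7, -0.2, 0.6]
grip_width: 0.0425
gripper_force: 0.0
```

```bash
python3 - <<'E'
from h import *
st();o=r.get_obs();im,d=r.grab_frame('wrist');cv2.imwrite('pics/w15.png',im);st()
c=r.camera_info('wrist');f=200/np.tan(np.radians(c["vertical_fov"])/2)
hh,w=d.shape;u,v=np.meshgrid(np.arange(w),np.arange(hh));x=u-c["cx"];y=v-c["cy"];q=np.hypot(x,y)+1e-9;th=q/f
P=np.stack([np.tan(th)*x/q*d,-np.tan(th)*y/q*d,-d],-1)
T=c["T_tool_cam"];P=P@T[:3,:3].T+T[:3,3];P=P@R.from_rotvec(o["orientation"]).as_matrix().T+o["tcp_pos"]
X=P[...,:2];z=P[...,2]
for lo,hi in((.036,.052),(.084,.094)):
    m=(d>0)&(z>lo)&(z<hi)&(np.hypot(X[...,0]-.6356,X[...,1]+.28)<.085)
    print(lo,m.sum(),X[m].min(0),X[m].max(0),cv2.minAreaRect(X[m].astype(np.float32)))
E
```

```text
41.0 [ 0.6364 -0.2801  0.1091] close dir -85.77 w 0.0425 F 0.0 [ 0.7 -0.2  0.6]
41.05 [ 0.6367 -0.2802  0.1095] close dir -85.78 w 0.0425 F 0.0 [-0.2  0.3 -1. ]
0.036 12325 [ 0.58360318 -0.34183401] [ 0.69725374 -0.22602349] ((0.6391710042953491, -0.28451934456825256), (0.10942006856203079, 0.1107463389635086), 4.201259613037109)
0.084 2354 [ 0.60861358 -0.2933478 ] [ 0.66959592 -0.27606719] ((0.6392773389816284, -0.28485584259033203), (0.06067081168293953, 0.01385458279401064), 4.063214302062988)
```

View pics/w15.png

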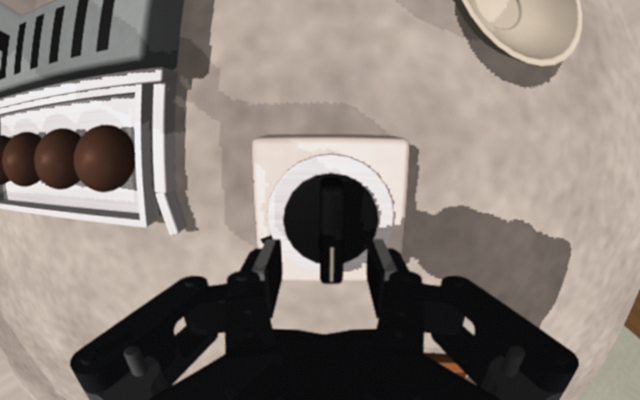

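The close-range wrist measurement puts the knob axis at about (0.639, -0.285) with exact dimensions. I'll use that, then pinch and turn clockwise.

servo_tool(
  commands=[
    [0,0,0,2.5,-4,0,0.5],
    [0,0,0,2.5,-4,-20,0.5],
    [0,0,0,2.5,-4,-40,0.5],
    [0,0,0,2.5,-4,-40,0.5],
    [0,0,0,2.5,-4,-40,0.5],
  ],
  force=60,
)

```text
clock: 41.47
tcp_pos: [0.6379, -0.2839, 0.068]
orientation: [-3.139, -0.115, 0.002]
contact_force: [1.1, 0.0, -0.4]
grip_width: 0.0427
gripper_force: 0.0
```

servo_tool(
  commands=[
    [0,0,0,0,0,0,1],
    [0,0,0,0,0,0,1],
    [0,0,0,0,0,0,1],
    [0,0,0,0,0,0,1],
  ],
)

```text
clock: 41.8
tcp_pos: [0.6394, -0.2843, 0.0701]
orientation: [3.138, 0.114, 0.004]
contact_force: [-0.9, 0.1, 6.4]
grip_width: 0.0127
gripper_force: 59.5
```

servo_tool(
  commands=[
    [0,0,-3,0,0,0,1],
    [0,0,-6,0,0,0,1],
    [0,0,-9,0,0,0,1],
    [0,0,-12,0,0,0,1],
    [0,0,-15,0,0,0,1],
  ],
)

```text
clock: 42.22
tcp_pos: [0.6393, -0.2848, 0.0701]
orientation: [3.126, -0.299, 0.004]
contact_force: [-0.3, -0.9, 6.5]
grip_width: 0.0127
gripper_force: 59.6
```

servo_tool(
  commands=[
    [0,0,-4,0,0,0,1],
    [0,0,-8,0,0,0,1],
    [0,0,-12,0,0,0,1],
    [0,0,-16,0,0,0,1],
    [0,0,-20,0,0,0,1],
  ],
)

```text
clock: 42.63
tcp_pos: [0.6391, -0.2854, 0.0702]
orientation: [3.026, -0.84, 0.005]
contact_force: [-0.3, -1.1, 4.9]
grip_width: 0.0126
gripper_force: 59.6
```

servo_tool(
  commands=[
    [0,0,-4,0,0,0,1],
    [0,0,-8,0,0,0,1],
    [0,0,-12,0,0,0,1],
    [0,0,-16,0,0,0,1],
    [0,0,-20,0,0,0,1],
  ],
)

```text
clock: 43.05
tcp_pos: [0.6386, -0.2859, 0.0702]
orientation: [2.833, -1.354, 0.004]
contact_force: [-2.1, -1.2, 5.6]
grip_width: 0.0127
gripper_force: 59.7
```

servo_tool(
  commands=[
    [0,0,-3,0,0,0,1],
    [0,0,-6,0,0,0,1],
    [0,0,-9,0,0,0,1],
    [0,0,-12,0,0,0,1],
  ],
)

```text
clock: 43.38
tcp_pos: [0.6383, -0.2861, 0.0702]
orientation: [2.677, -1.642, 0.004]
contact_force: [-2.4, -3.0, 7.1]
grip_width: 0.0128
gripper_force: 59.8
```

```bash
python3 -c "
from h import *
st();print(r.get_obs()['moment'],r.get_obs()['joints'])"
```

```text
43.38 [ 0.6383 -0.2861  0.0702] close dir -153.04 w 0.0128 F 59.8 [-2.4 -3.   7.1]
[-0.69894624  0.71907559 -0.15925356] [ 0.21221238  0.68638404  0.17630497  1.62021447 -0.14634756  0.84581994
 -2.22466018]
```

servo_tool(
  commands=[
    [0,0,0,0,0,0,0.5],
    [0,0,0,0,0,0,0.5],
    [0,0,0,0,0,0,0.5],
    [0,0,0,0,0,40,0.5],
    [0,0,0,0,0,80,0.5],
  ],
)

```text
clock: 43.8
tcp_pos: [0.6363, -0.2823, 0.146]
orientation: [2.682, -1.634, -0.011]
contact_force: [1.6, 0.2, 0.3]
grip_width: 0.0426
gripper_force: 0.0
```

servo_tool(
  commands=[
    [0,0,0,-100,-100,30,0.5],
    [0,0,0,-100,-100,30,0.5],
    [0,0,0,-100,-100,30,0.5],
    [0,0,0,-100,-100,30,0.5],
    [0,0,0,-100,-100,30,0.5],
  ],
)

```text
clock: 44.22
tcp_pos: [0.5333, -0.3902, 0.18]
orientation: [2.672, -1.646, 0.002]
contact_force: [0.7, -0.3, -0.3]
grip_width: 0.0426
gripper_force: 0.0
```

servo_tool(
  commands=[
    [0,0,0,0,-130,30,0.5],
    [0,0,0,0,-130,30,0.5],
    [0,0,0,0,-130,30,0.5],
    [0,0,0,0,-130,30,0.5],
    [0,0,0,0,-130,30,0.5],
  ],
)

```text
clock: 44.63
tcp_pos: [0.5371, -0.5178, 0.2085]
orientation: [2.677, -1.641, 0.002]
contact_force: [0.4, 0.7, 0.5]
grip_width: 0.0425
gripper_force: 0.0
```

servo_tool(
  commands=[
    [0,0,0,0,0,0,0.5],
    [0,0,0,0,0,0,0.5],
    [0,0,0,0,0,0,0.5],
    [0,0,0,0,0,0,0.5],
    [0,0,0,0,0,0,0.5],
  ],
)

```text
clock: 45.05
tcp_pos: [0.5389, -0.5125, 0.2082]
orientation: [-2.682, 1.634, 0.0]
contact_force: [0.1, 0.8, -0.1]
grip_width: 0.0426
gripper_force: 0.0
```

```bash
python3 -c "
from h import *
st();im,z=balls('t13')
print('tray',rect(box(267,116,382,175)&(z>0.018),'top',.026))
print('bar',rect(box(410,120,470,175)&(z>0.075)&(z<.1),'top',.089))
cv2.imwrite('pics/fin.png',cv2.resize(im[70:280,240:540],(800,560)))"
```

```text
45.05 [ 0.5389 -0.5125  0.2082] close dir -152.71 w 0.0426 F 0.0 [ 0.1  0.8 -0.1]
ball px 358 137 r 11.1 area 335 [ 0.6648 -0.0819]
ball px 285 138 r 11.1 area 346 [0.6633 0.1099]
ball px 309 138 r 10.9 area 334 [0.6639 0.0451]
ball px 335 138 r 10.9 area 335 [ 0.6643 -0.021 ]
tray [ 0.6648  0.0158  0.1239  0.2815 -0.2814]
bar [ 6.360e-01 -2.800e-01  1.460e-02  6.430e-02  2.607e+01]
```

View pics/fin.png

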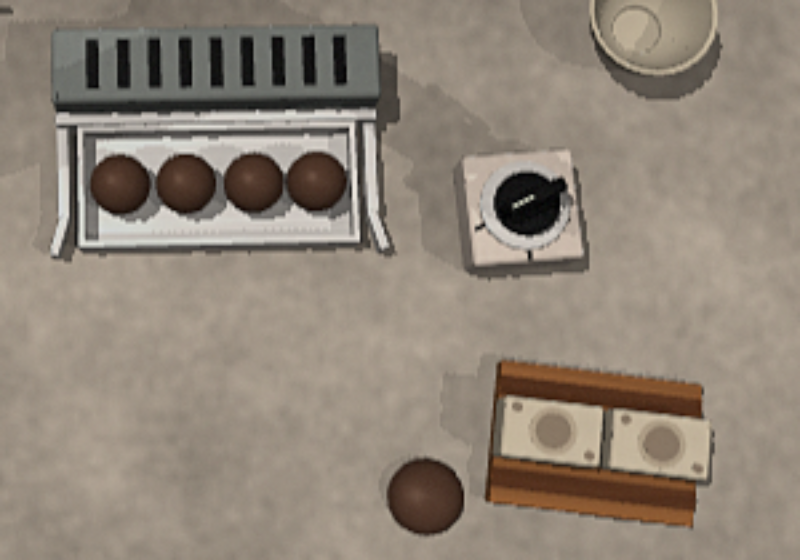

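The final view shows the tray home with four balls, both moulds on the board, the shells in place and the knob turned about 68° and holding. Handing in.

```bash
python3 -c "
from bench import r
print(r.hand_in())"
```

```text
the job is handed in; nothing more can be done
None
```

I handed the job in at about 45 s of the 208 s allowed. The moulds are on the board, all four balls are in the tray home against the stop, the timer is clicked over and holding, and the shells were not touched; the hand-in gave no verdict.

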